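Square and clamp tube blocks in a school lab nest

TASK

Stand the green-capped dropper bottle from the nest on the blue mat, and set every white tube block from the tan tray upright in a printed place of the nest. Then close the scissor handles of the side clamp until the ratchet catches and let go, so that the blocks are squared against the fence; swing the toggle arm over centre down onto the blocks; and last press the blue thumb pad down to release the ratchet so that the side clamp springs open, the blocks staying square under the toggle bar. Leave the jar and the yellow-capped bottle where they are.

Things in the scene. Friction and masses are not known exactly. Their poses are not given: they have to be found in the camera images.
- bed (a point): Top face of the grey squaring nest's bed (12 mm above the bench), middle of the row. z up, x points from the orange push bar across the bed to the fence, y along the row. Four white printed places at y = -73.5, -24.5, 24.5, 73.5 mm take a block each, its length along x; set it down in the middle of the gap (centre at x = -6.5 mm); against the fence its centre is at x = 0. Any place will do.
- fence (a point): Middle of the low aluminium fence's inner face, at its top: x +30 mm, 14 mm above the bed. Fence and push bar are 200 mm long; fingers must stay above their 14 mm over the bed.
- bar_face (a point): Middle of the orange push bar's face, 7 mm above the bed (bar 14 mm high). At x -43.5 mm of the bed when the side clamp is open; moves 9 mm towards the fence per 0.1 rad of clamp, is sprung (0.9 N/mm) and meets blocks that stand against the fence at clamp 0.15.
- clamp_pivot (a point): Vertical pivot of the scissor handles, at x -85, y -100 mm of the bed frame, 30 mm above the bed. The handles lie level and point to -y of the bed: a fixed steel one on the -x side, and a moving one on the +x side with the blue thumb pad. They end in finger rings.
- ratchet (a point): Top of the small steel ratchet beam that reaches from the fixed handle over the moving one, 90 mm from the pivot, 48 mm above the bed (18 mm above the handles' centre line).
- handle: The moving handle of the side clamp: 14 mm round bar, 30 mm above the bed, with a finger ring that ends 175 mm from the pivot; origin on the pivot. To close, push it at the thumb pad from its +x side (or pinch both handles) towards the fixed handle.
- thumb_pad (a point): Centre of the top of the blue thumb pad (24 mm wide in the closing direction, 32 mm along the handle), 135 mm from the pivot (x -48, y -230 mm of the bed frame at clamp 0), 53 mm above the bench; moves with the handle. The handle's bar lies under it, centre 11 mm below, underside 35 mm above the bench.
- clamp (a joint): Side clamp, rad: 0 open, grows as the moving handle swings clockwise (from above) to the fixed one, stop 0.37; a spring opens it. Closing takes up to 20 N. Ratchet teeth catch at about 0.20 and 0.30 (either will do). To release press the pad down 7 to 13 mm (5 to 8 N) and, while it is down, let or draw it outwards (-) past the teeth, else it catches again.
- toggle_hinge (a point): Middle of the toggle clamp's hinge line, at x +100 mm of the bed frame, 60.5 mm above the bed; it runs along the bed's y between uprights at y = +-106 mm.
- toggle (a joint): Toggle arm, rad: 0 when level with its red bar (186 mm along y, 100 mm from the hinge) flat on the 50 mm high blocks; grows as it swings up and back; 1.7 (just past upright) is the open stop, -0.12 the lower stop with no blocks below. Over centre at 0.85: a spring drives it to the nearer end (at most 0.9 N m).
- toggle_grip (a point): Centre of the toggle arm's black round grip (20 mm thick, 55 mm long, along the arm, mid-row), 153 mm from the hinge line. It stands up while the arm is open and points to -x of the bed when shut.
- mat_top (a point): Centre of the blue mat, 100 x 100 mm, flush with the bench, at bench height.
- bottle_c (a point): The green-capped dropper bottle, standing on the nest's bed at the start: point on its axis 31 mm above its foot; z up. Body 48 mm across, 50 mm high, then a shoulder; conical cap to 90 mm height. 0.07 kg.
- block0_c (a point): Centre of a white plastic tube block with a red stripe and red-rimmed holes: 60 mm (its x) by 44 mm (y) by 50 mm high, upright, 0.15 kg. Stands on the tan tray at the start (tray floor about 6 mm above the bench, rim 12 mm high). Three or four of the blocks are present; None if absent.
- block1_c (a point): Centre of a white plastic tube block with a green stripe and green-rimmed holes: 60 mm (its x) by 44 mm (y) by 50 mm high, upright, 0.15 kg. Stands on the tan tray at the start (tray floor about 6 mm above the bench, rim 12 mm high). Three or four of the blocks are present; None if absent.
- block2_c (a point): Centre of a white plastic tube block with a blue stripe and blue-rimmed holes: 60 mm (its x) by 44 mm (y) by 50 mm high, upright, 0.15 kg. Stands on the tan tray at the start (tray floor about 6 mm above the bench, rim 12 mm high). Three or four of the blocks are present; None if absent.
- block3_c (a point): Centre of a white plastic tube block with a yellow stripe and yellow-rimmed holes: 60 mm (its x) by 44 mm (y) by 50 mm high, upright, 0.15 kg. Stands on the tan tray at the start (tray floor about 6 mm above the bench, rim 12 mm high). Three or four of the blocks are present; None if absent.
- spare_bottle: Bystander: yellow-capped dropper bottle, 48 mm across, 90 mm high; origin at the centre of its foot. Leave it alone.
- jar: Bystander: white jar with red lid, 56 mm across, 85 mm high; origin at the centre of its foot. Leave it alone.

How it is judged:
On the way, in this order (a step that is already met when the one before it is completed fails the run):
1. every block present stands in the nest between the open push bar and the fence, both clamps open (x of block0_c in the frame of bed between -0.0145 and 0.005 m and y of block0_c in the frame of bed between -0.105 and 0.105 m and z of block0_c in the frame of bed between 0.018 and 0.032 m and angle between each of block0_c, block1_c, block2_c, block3_c's own z axis and vertical below 0.12 rad and angle between the x axis of each of block0_c, block1_c, block2_c, block3_c and the x axis of bed, either way round below 0.3 rad and x of block1_c in the frame of bed between -0.0145 and 0.005 m and y of block1_c in the frame of bed between -0.105 and 0.105 m and z of block1_c in the frame of bed between 0.018 and 0.032 m and x of block2_c in the frame of bed between -0.0145 and 0.005 m and y of block2_c in the frame of bed between -0.105 and 0.105 m and z of block2_c in the frame of bed between 0.018 and 0.032 m and x of block3_c in the frame of bed between -0.0145 and 0.005 m and y of block3_c in the frame of bed between -0.105 and 0.105 m and z of block3_c in the frame of bed between 0.018 and 0.032 m and value of joint clamp below 0.12 rad and value of joint toggle above 0.85 rad), for 0.2 s.
2. the side clamp is caught on its ratchet with nothing touching its handle, the blocks squared against the fence, the toggle still open (x of block0_c in the frame of bed between -0.005 and 0.005 m and y of block0_c in the frame of bed between -0.105 and 0.105 m and z of block0_c in the frame of bed between 0.018 and 0.032 m and angle between each of block0_c, block1_c, block2_c, block3_c's own z axis and vertical below 0.12 rad and angle between the x axis of each of block0_c, block1_c, block2_c, block3_c and the x axis of bed, either way round below 0.07 rad and x of block1_c in the frame of bed between -0.005 and 0.005 m and y of block1_c in the frame of bed between -0.105 and 0.105 m and z of block1_c in the frame of bed between 0.018 and 0.032 m and x of block2_c in the frame of bed between -0.005 and 0.005 m and y of block2_c in the frame of bed between -0.105 and 0.105 m and z of block2_c in the frame of bed between 0.018 and 0.032 m and x of block3_c in the frame of bed between -0.005 and 0.005 m and y of block3_c in the frame of bed between -0.105 and 0.105 m and z of block3_c in the frame of bed between 0.018 and 0.032 m and value of joint clamp above 0.17 rad and value of joint toggle above 0.85 rad and contact force between handle and the fingers below 0.2 N), for 0.4 s.
3. the toggle arm is down on the blocks while the side clamp is still caught (x of block0_c in the frame of bed between -0.005 and 0.005 m and y of block0_c in the frame of bed between -0.105 and 0.105 m and z of block0_c in the frame of bed between 0.018 and 0.032 m and angle between each of block0_c, block1_c, block2_c, block3_c's own z axis and vertical below 0.12 rad and angle between the x axis of each of block0_c, block1_c, block2_c, block3_c and the x axis of bed, either way round below 0.07 rad and x of block1_c in the frame of bed between -0.005 and 0.005 m and y of block1_c in the frame of bed between -0.105 and 0.105 m and z of block1_c in the frame of bed between 0.018 and 0.032 m and x of block2_c in the frame of bed between -0.005 and 0.005 m and y of block2_c in the frame of bed between -0.105 and 0.105 m and z of block2_c in the frame of bed between 0.018 and 0.032 m and x of block3_c in the frame of bed between -0.005 and 0.005 m and y of block3_c in the frame of bed between -0.105 and 0.105 m and z of block3_c in the frame of bed between 0.018 and 0.032 m and value of joint toggle between -0.05 and 0.06 rad and value of joint clamp above 0.17 rad), for 0.2 s.
4. the side clamp is released and open, the toggle still down (value of joint toggle between -0.05 and 0.06 rad and value of joint clamp below 0.08 rad), for 0.2 s.
At the end, for the whole second after the job is handed in: Every block present stands upright in the nest, squared against the fence (within 5 mm and 0.07 rad) under the toggle bar (toggle within -0.05 to 0.06 rad); the side clamp is open (below 0.08 rad); the green-capped bottle stands upright on the blue mat, within 35 mm of its centre (all of step 4 and x of block0_c in the frame of bed between -0.005 and 0.005 m and y of block0_c in the frame of bed between -0.105 and 0.105 m and z of block0_c in the frame of bed between 0.018 and 0.032 m and angle between each of block0_c, block1_c, block2_c, block3_c's own z axis and vertical below 0.12 rad and angle between the x axis of each of block0_c, block1_c, block2_c, block3_c and the x axis of bed, either way round below 0.07 rad and x of block1_c in the frame of bed between -0.005 and 0.005 m and y of block1_c in the frame of bed between -0.105 and 0.105 m and z of block1_c in the frame of bed between 0.018 and 0.032 m and x of block2_c in the frame of bed between -0.005 and 0.005 m and y of block2_c in the frame of bed between -0.105 and 0.105 m and z of block2_c in the frame of bed between 0.018 and 0.032 m and x of block3_c in the frame of bed between -0.005 and 0.005 m and y of block3_c in the frame of bed between -0.105 and 0.105 m and z of block3_c in the frame of bed between 0.018 and 0.032 m and horizontal distance between bottle_c and mat_top below 0.035 m and angle between bottle_c's own z axis and vertical below 0.15 rad and z of bottle_c in the frame of mat_top between 0.022 and 0.04 m); the robot touches nothing.
It fails at once if the yellow-capped bottle is shifted by more than 40 mm (distance of spare_bottle from where it was at the start of the episode above 0.04 m).
It fails at once if the jar is shifted by more than 40 mm (distance of jar from where it was at the start of the episode above 0.04 m).
Of block0, block1, block2, block3 only 3 to 4 are there at a start; the rules pass over those that are not, and their reading is None.
At some moment in a run one of block0, block1, block2, block3 may be knocked a few centimetres aside while the robot is not near it.
It also fails if it takes over 208 s, if anything falls off the work surface, if the arm or the gripper's body presses on something with over 40 N, if the wrist force passes 120 N, or if a joint passes its speed limit or range.

ROBOT

A 6-joint arm with a two-finger parallel gripper is mounted at the origin on the work surface. World frame = base frame: x ahead of the robot, y to its left, z up, the work surface at z = 0. Lengths are in m, angles in rad, forces in N, time in s.
With the tool pointing down it reaches from about 0.25 to 0.775 m from the base axis. Payload 4 kg.
Tool frame: the origin (TCP) lies midway between the tips of the shut fingers; the grasp point (between the pads) lies 19 mm behind it; z points along the fingers, y is the direction in which the jaws open and shut (so a half turn about z gives the same grasp; the last joint's range is limited). The gripper opens to 94 mm and grips with 3 to 60 N. Pads are 16 mm wide; open, the fingers measure 119 mm over their backs; the gripper's body (75 mm by 177 mm) begins 78 mm behind the grasp point.
Start: joints at [-1.238, 0.087, 1.371, -0, 1.684, -0.103], TCP at [0.232, -0.499, 0.206] pointing down, gripper open.
Joint ranges: [-3.1, 3.1], [-0.76, 2.03], [0.27, 2.55], [-1.08, 4.22], [0.17, 2.65], [-2.57, 2.57]. Speed limits (rad/s): [2.79, 2.79, 3.14, 3.14, 3.14, 3.14].

INTERFACE

Orientations are given as a rotation vector (axis times angle).
In Python, from plant import bot gives the robot as it stands.
- The arm moves only by the tool send_rows, never from a script. Its argument "commands" is a list that holds one entry, the list of rows, each a list of 5 numbers: the closure in counts, from 0 (fully open) to 255 (shut), then the shift along the tool's x, y, z in mm, then the turn about the tool's z in rad. A call has 1 to 5 rows; each row is the pose to reach, as a shift and turn from the pose commanded when the call began, along the tool's axes at that moment; what a row does not reach only later rows make up. A row lasts 1/8 s, in which the tool goes at most 62.5 mm and 10.7 degrees, less where a joint would pass 70% of its speed; a pose out of reach is approached as far as the arm can. A call with a gripper value outside its range is refused whole. The fingers move at their own pace and stop on an object; "squeeze" is the grip in N (left out, the last holds). Time passes only in rows, so rows that repeat a pose let the fingers close. It gives the time, the measured TCP pose, the force and the opening at its end, in the units of the state.
- bot.observe(): the state, without advancing time (a new reading comes with each control period).
- bot.capture(name): name is "scene" or "top" or "wrist"; returns the picture (420x560x3 uint8, red, green, blue); there is no depth.
- bot.get_calibration(name): a dict with "fx", "fy", "cx", "cy" (pixels), "world_from_camera" (4x4, takes a point from camera to world coordinates); the wrist camera has in their place "mount" (4x4, takes a point from camera to tool coordinates, whose origin is the TCP and whose axes are the flange's). Camera axes: x right, y up, looking along -z (the intrinsics and any distortion apply to the point x, -y, -z); pixel columns grow to the right and rows downward; lengths in m; the calibration is good to about 2 mm. A picture is of the moment at which its call begins: read the wrist's pose just before it. get_calibration takes no time and is no camera call.
- bot.hand_in(): hands the job in, once; it reports no verdict.
The state is a dict: "time": time; "joint_pos": joint angles; "dq": joint speeds; "tau": joint torques, N m; "ee_pos": TCP position; "tool_rot": TCP orientation; "contact_force": force on the tool from outside, world axes, zero at the start; "torque": the same for the moment, N m; "gripper_width": finger opening in m.
Only numpy, scipy, OpenCV 4.12 (cv2) and the standard library are available. Lean on these libraries where they do the work, as an engineer would, in place of code of your own. Each camera call takes 0.05 s, during which the arm holds its last target. There are 200 camera calls.

## Working session

There is one attempt and no reset: what is moved stays moved. The work goes in short steps, Python scripts to look and compute and a tool call to move; the robot and the scene stay as the last step left them, time stands still between calls to the robot, and variables do not carry over. Pictures are saved under pics/ and viewed, about 12 in all and at most 16, crops included, and the job is handed in when it is done.

Besides the shell and the picture viewer there is one more tool, called after "Call:" in YAML: its name, and indented under it one key for each argument. send_rows: Moves the arm, as the interface text tells. Its arguments: {"type":"object","properties":{"commands":{"type":"array","items":{"type":"array","items":{"type":"array","items":{"type":"number"}}}},"squeeze":{"type":"number"}},"required":["commands"]}

```bash
ls; mkdir -p pics; python3 - <<'E'
from plant import bot
import cv2,numpy as np
print(bot.observe())
for n in("scene","top"):
    im=bot.capture(n); cv2.imwrite(f"pics/{n}0.png",im[...,::-1]); print(n,bot.get_calibration(n))
print(bot.get_calibration("wrist"))
E
```

```text
pics
{'time': 0.0, 'joint_pos': array([-1.23811582e+00,  8.79404973e-02,  1.37219534e+00, -2.00057749e-05,
        1.68358126e+00, -1.03094992e-01]), 'dq': array([1.21632154e-03, 3.73044813e-04, 1.82992524e-03, 4.86814473e-06,
       1.94613010e-03, 1.15459450e-03]), 'tau': array([-2.53974504e-04, -3.40187895e+01, -3.02429903e+01,  7.19114835e-02,
        3.30451818e-02, -1.67398503e-04]), 'ee_pos': array([ 0.23198216, -0.49810385,  0.20434198]), 'tool_rot': array([-3.06525594e+00, -6.78652021e-01,  4.12977010e-04]), 'contact_force': array([-0.13114904, -0.01295783, -0.7544914 ]), 'torque': array([ 0.03733361, -0.07352556,  0.0177929 ]), 'gripper_width': 0.09411605429363837}
scene {'fx': 416.74675674156936, 'fy': 416.74675674156936, 'cx': 274.02520557369473, 'cy': 213.04047480340088, 'world_from_camera': array([[-0.80973076, -0.47471992,  0.34493055,  0.9064656 ],
       [ 0.58679099, -0.65858843,  0.47110256,  0.53498082],
       [ 0.0035255 ,  0.58386838,  0.81184068,  0.94954157],
       [ 0.        ,  0.        ,  0.        ,  1.        ]])}
top {'fx': 425.81481417123626, 'fy': 4
[... 183 characters left out ...]
[-9.99976790e-01, -1.51417775e-03, -6.64274790e-03,
         1.87035664e-02],
       [-6.79450865e-03,  1.49581606e-01,  9.88726038e-01,
         1.14249643e+00],
       [ 0.00000000e+00,  0.00000000e+00,  0.00000000e+00,
         1.00000000e+00]])}
{'fx': 300.794971423807, 'fy': 300.794971423807, 'cx': 281.0366425220073, 'cy': 207.72895038622136, 'mount': array([[-2.75930540e-04,  9.73850864e-01,  2.27188070e-01,
         6.51346002e-02],
       [ 9.99999413e-01,  3.06926419e-05,  1.08298082e-03,
         3.71426028e-04],
       [ 1.04768881e-03,  2.27188235e-01, -9.73850301e-01,
        -1.78642269e-01],
       [ 0.00000000e+00,  0.00000000e+00,  0.00000000e+00,
         1.00000000e+00]])}
```

```bash
python3 - <<'E'
import cv2
a=cv2.imread('pics/top0.png'); cv2.imwrite('pics/top0b.png',cv2.resize(a,(800,600),interpolation=cv2.INTER_CUBIC))
E
```

```text
(no output)
```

View pics/top0b.png

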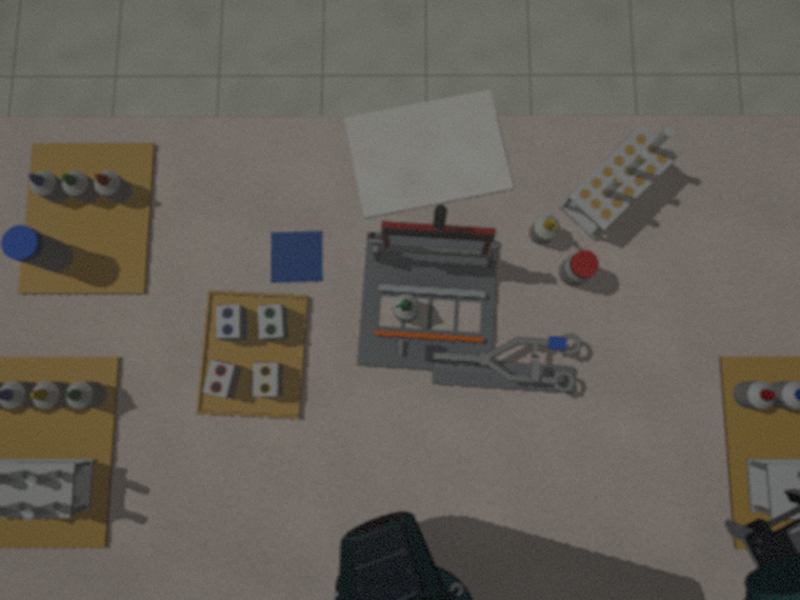

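View pics/scene0.png

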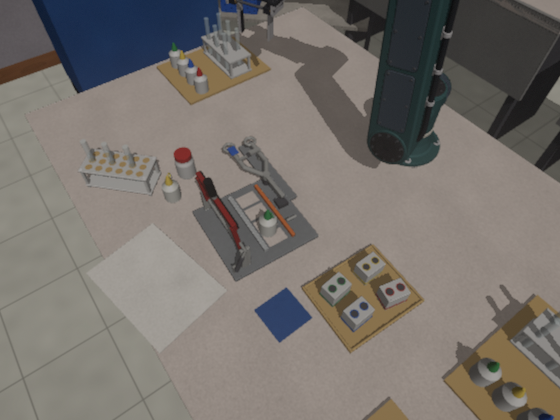

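```bash
cat > h.py <<'E'
from plant import bot
import numpy as np, cv2
from scipy.spatial.transform import Rotation as R
def cam(n,s=None):
    c=bot.get_calibration(n)
    if n=="wrist":
        s=s or bot.observe(); T=np.eye(4); T[:3,:3]=R.from_rotvec(s['tool_rot']).as_matrix(); T[:3,3]=s['ee_pos']
        return c,T@c['mount']
    return c,c['world_from_camera']
def p2w(n,uv,z,s=None):
    c,W=cam(n,s); uv=np.atleast_2d(np.asarray(uv,float))
    d=np.c_[(uv[:,0]-c['cx'])/c['fx'],-(uv[:,1]-c['cy'])/c['fy'],-np.ones(len(uv))]@W[:3,:3].T
    return W[:3,3]+d*((z-W[2,3])/d[:,2])[:,None]
def w2p(n,P,s=None):
    c,W=cam(n,s); q=(np.atleast_2d(P)-W[:3,3])@W[:3,:3]
    return np.c_[c['cx']-c['fx']*q[:,0]/q[:,2],c['cy']+c['fy']*q[:,1]/q[:,2]]
def snap(n,name,box=None,k=1.4):
    s=bot.observe(); im=bot.capture(n)[...,::-1]; cv2.imwrite(f'pics/{name}_raw.png',im)
    if box: im=im[box[1]:box[3],box[0]:box[2]]
    cv2.imwrite(f'pics/{name}.png',cv2.resize(im,None,fx=k,fy=k,interpolation=cv2.INTER_CUBIC)); np.save(f'pics/{name}.npy',np.r_[s['ee_pos'],s['tool_rot']])
    return s
def tool(P,s=None):
    """world point(s) -> tool shift in mm from the present TCP"""
    s=s or bot.observe(); return np.round((np.atleast_2d(P)-s['ee_pos'])@R.from_rotvec(s['tool_rot']).as_matrix()*1000,1)
def st():
    s=bot.observe(); M=R.from_rotvec(s['tool_rot']).as_matrix()
    print('t',round(s['time'],2),'p',s['ee_pos'].round(4),'yaw_y',round(np.arctan2(M[1,1],M[0,1]),3),'tilt',M[:2,2].round(3),'F',s['contact_force'].round(1),'w',round(s['gripper_width'],4),'q',s['joint_pos'].round(2)); return s
E
python3 - <<'E'
from h import *
import cv2
a=cv2.imread('pics/top0.png')[135:300,130:430]; cv2.imwrite('pics/c0.png',cv2.resize(a,None,fx=2.66,fy=2.66,interpolation=cv2.INTER_CUBIC))
s=st(); M=R.from_rotvec(s['tool_rot']).as_matrix(); print(M.round(3))
f=560/800
g=lambda n,u,v,z: print(n,p2w('top',[u*f,v*f],z)[0].round(3))
g('blue',230,311,.056);g('green',271,311,.056);g('red',221,366,.056);g('yel',266,367,.056)
g('mat',297,257,0);g('fence0',379,291,.026);g('fence1',488,297,.026);g('bar0',376,332,.026);g('bar1',484,340,.026);g('cap',404,303,.102);g('pad',558,344,.053);g('jar',584,264,.085);g('spare',551,224,.09);g('grip',440,217,.22)
E
```

```text
t 0.1 p [ 0.232  -0.4981  0.2044] yaw_y -1.135 tilt [-0.001  0.002] F [-0.4 -0.1  0.2] w 0.0937 q [-1.24  0.09  1.37  0.    1.68 -0.1 ]
[[ 0.907  0.422 -0.001]
 [ 0.422 -0.907  0.002]
 [ 0.    -0.002 -1.   ]]
blue [0.546 0.34  0.056]
green [0.546 0.266 0.056]
red [0.447 0.352 0.056]
yel [0.445 0.272 0.056]
mat [0.658 0.232 0.   ]
fence0 [0.587 0.073 0.026]
fence1 [ 0.575 -0.129  0.026]
bar0 [0.51  0.078 0.026]
bar1 [ 0.495 -0.12   0.026]
cap [0.553 0.026 0.102]
pad [ 0.486 -0.249  0.053]
jar [ 0.625 -0.293  0.085]
spare [ 0.697 -0.236  0.09 ]
grip [ 0.672 -0.031  0.22 ]
```

View pics/c0.png

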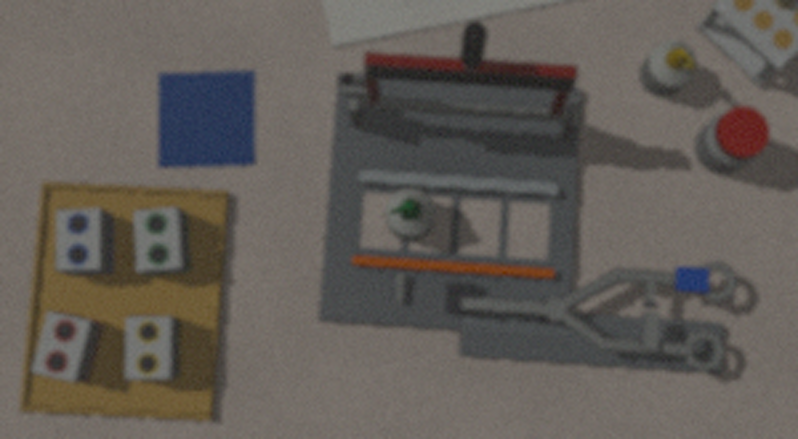

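```bash
python3 - <<'E'
from h import *
g=lambda u,v,z: p2w('top',[u/2.66+130,v/2.66+135],z)[0]
f0,f1=g(360,183,.026),g(559,194,.026); b0,b1=g(352,257,.026),g(555,271,.026)
print('fence',f0,f1,np.linalg.norm(f1-f0),'bar',b0,b1,np.linalg.norm(b1-b0))
d=(f0-f1)+(b0-b1); th=np.arctan2(-d[0],d[1]); print('theta',th)
ex=np.array([np.cos(th),np.sin(th)]);ey=np.array([-ex[1],ex[0]])
print('bed from fence',(f0+f1)[:2]/2-.03*ex,'from bar',(b0+b1)[:2]/2+.0435*ex)
pad=g(692,279,.053)[:2]; print('from pad',pad+.048*ex+.23*ey)
gr=g(474,27,.25)[:2];print('griptop',gr,'bed from it',gr-ex*.123)
for n,a,b in(('blue',(79,223),(78,254)),('green',(158,222),(158,254)),('red',(66,330),(57,362)),('yel',(149,331),(148,361))):
    A,B=g(*a,.056),g(*b,.056); print(n,((A+B)/2)[:2].round(4),'ang x',round(np.arctan2(*(A-B)[1::-1]),3),np.linalg.norm(A-B).round(3))
print('cap',g(409,209,.095)); print('mat',g(207,119,0))
print(tool([.55,.0,.3]))
E
```

```text
fence [0.58664115 0.07283921 0.026     ] [ 0.57521778 -0.12555174  0.026     ] 0.19871955872399277 bar [0.51248682 0.08033548 0.026     ] [ 0.49840299 -0.12002788  0.026     ] 0.20085772835229898
theta -0.0638801733238026
bed from fence [ 0.55099065 -0.02444116] from bar [ 0.54885618 -0.0226231 ]
from pad [ 0.55087905 -0.02153321]
griptop [ 0.67875239 -0.03023268] bed from it [ 0.55600326 -0.02238077]
blue [0.5279 0.3433] ang x 0.011 0.03
green [0.5283 0.2663] ang x 0.032 0.031
red [0.4248 0.3551] ang x -0.235 0.031
yel [0.4248 0.272 ] ang x -0.0 0.028
cap [0.55071095 0.02358775 0.095     ]
mat [0.6580593  0.23243158 0.        ]
[[ 498.6 -317.5  -94.8]]
```

Call:
send_rows:
  commands:
    - [[0, 48, -30, -36, -0.18], [0, 96, -61, -36, -0.36], [0, 144, -91, -36, -0.54], [0, 192, -121, -36, -0.72], [0, 240, -152, -36, -0.9]]

```text
time: 0.72
ee_pos: [0.3861, -0.2577, 0.241]
tool_rot: [-2.461, -1.952, -0.0]
contact_force: [0.9, -0.2, -0.3]
gripper_width: 0.0938
```

```bash
python3 - <<'E'
from h import *
s=st(); print(tool([.54,-.02,.24]))
E
```

```text
t 0.72 p [ 0.3861 -0.2577  0.241 ] yaw_y -0.229 tilt [-0.  0.] F [ 0.9 -0.2 -0.3] w 0.0938 q [-0.71 -0.11  1.5   0.    1.76 -0.48]
[[266.5  95.8   1.1]]
```

Call:
send_rows:
  commands:
    - [[0, 55, 20, 1, -0.08], [0, 110, 40, 1, -0.165], [0, 165, 60, 1, -0.165], [0, 220, 80, 1, -0.165], [0, 266, 96, 1, -0.165]]

```text
time: 1.35
ee_pos: [0.5415, -0.021, 0.2398]
tool_rot: [-2.296, -2.143, 0.001]
contact_force: [-0.2, -0.5, 1.2]
gripper_width: 0.0943
```

```bash
python3 - <<'E'
from h import *
s=st(); snap('wrist','w1')
b=np.array([.5505,-.023]);th=-.064;ex=np.array([np.cos(th),np.sin(th)]);ey=np.array([-ex[1],ex[0]])
for x,y,z in((30,100,26),(30,-100,26),(-43.5,100,26),(-43.5,-100,26)): print(x,y,w2p('wrist',np.r_[b+ex*x/1e3+ey*y/1e3,z/1e3],s)*1.4)
E
```

```text
t 1.35 p [ 0.5415 -0.021   0.2398] yaw_y -0.069 tilt [-0.001  0.   ] F [-0.2 -0.5  1.2] w 0.0943 q [-0.14  0.07  1.33 -0.    1.75 -0.07]
30 100 [[437.3845815  153.90468235]]
30 -100 [[433.68483034 364.07114037]]
-43.5 100 [[354.76971784 154.36207654]]
-43.5 -100 [[359.97528204 364.38799854]]
```

View pics/w1.png

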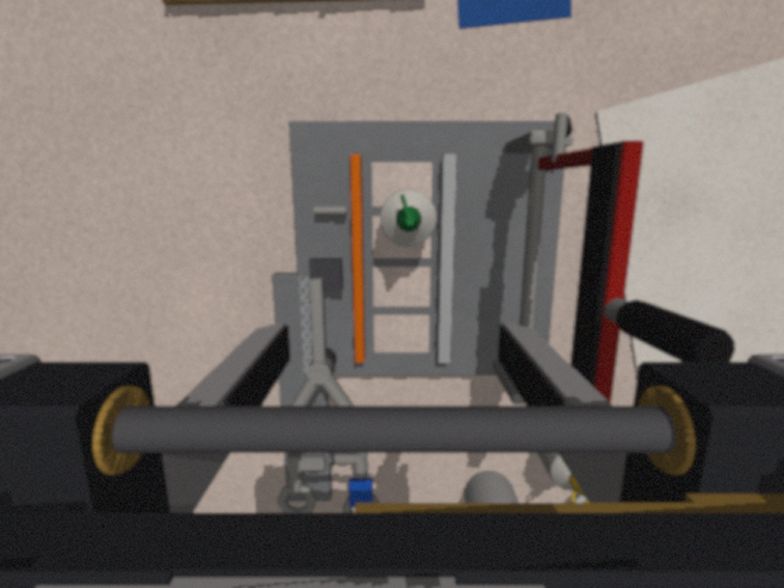

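```bash
cat >> h.py <<'E'
B=np.array([.554,-.023]);TH=-.064;EX=np.array([np.cos(TH),np.sin(TH)]);EY=np.array([-EX[1],EX[0]])
def bed(x,y,z): return np.r_[B+EX*x/1e3+EY*y/1e3,(z+12)/1e3]
E
python3 - <<'E'
from h import *
s=bot.observe()
for uv,z in(((409,217),.062),((408,216),.095),((409,217),.05)):
    p=p2w('wrist',np.array(uv)/1.4,z,s)[0]; print(p, tool(np.r_[p[:2],.030],s))
E
```

```text
[0.55922394 0.02919157 0.062     ] [[ 45.3  12.7 209.3]]
[0.55743145 0.03170136 0.095     ] [[ 47.7  10.8 209.3]]
[0.55961654 0.02856722 0.05      ] [[ 44.7  13.1 209.3]]
```

Call:
send_rows:
  commands:
    - [[0, 46, 12, 0, 0], [0, 46, 12, 60, 0], [0, 46, 12, 120, 0], [0, 46, 12, 180, 0], [0, 46, 12, 208, 0]]
  squeeze: 12

```text
time: 2.02
ee_pos: [0.5525, 0.0219, 0.0274]
tool_rot: [-2.293, -2.139, 0.009]
contact_force: [-0.6, -0.2, 0.1]
gripper_width: 0.0938
```

Call:
send_rows:
  commands:
    - [[0, 0, 0, 0, 0], [255, 0, 0, 0, 0], [255, 0, 0, 0, 0], [255, 0, 0, 0, 0], [255, 0, 0, 0, 0]]

```text
time: 2.65
ee_pos: [0.5564, 0.0218, 0.0332]
tool_rot: [2.297, 2.142, 0.001]
contact_force: [-0.7, 1.0, -0.2]
gripper_width: 0.0573
```

Call:
send_rows:
  commands:
    - [[255, 0, 0, -30, 0], [255, 0, 0, -80, 0], [255, 0, 0, -80, 0]]

```text
time: 3.02
ee_pos: [0.5594, 0.0217, 0.1181]
tool_rot: [2.292, 2.137, 0.011]
contact_force: [0.2, 0.7, -0.7]
gripper_width: 0.0276
```

```bash
python3 - <<'E'
from h import *
s=st(); 
for uv,z in(((297,257),0),): print(p2w('top',[297*.7,257*.7],0))
print(tool([.659,.231,.12]))
E
```

```text
t 3.02 p [0.5594 0.0217 0.1181] yaw_y -0.07 tilt [ 0.011 -0.001] F [ 0.2  0.7 -0.7] w 0.0276 q [-0.06  0.13  1.49 -0.    1.5   0.01]
[[0.65760114 0.23219861 0.        ]]
[[215.7  84.8  -1. ]]
```

Call:
send_rows:
  commands:
    - [[255, 0, 0, 0, 0], [255, 0, 0, 0, 0]]

```text
time: 3.28
ee_pos: [0.5548, 0.0219, 0.1105]
tool_rot: [-2.296, -2.141, 0.004]
contact_force: [0.0, -0.5, 0.2]
gripper_width: 0.0075
```

```bash
python3 - <<'E'
from h import *
s=st(); snap('wrist','w2')
E
```

```text
t 3.27 p [0.5548 0.0219 0.1105] yaw_y -0.07 tilt [-0.004  0.   ] F [ 0.  -0.5  0.2] w 0.0075 q [-0.06  0.14  1.5  -0.    1.5   0.01]
```

View pics/w2.png

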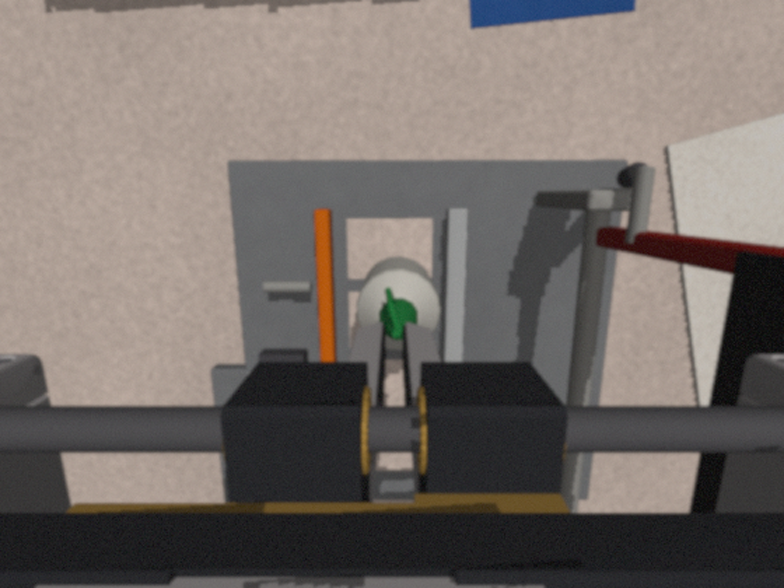

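```bash
python3 - <<'E'
from h import *
v=np.load('pics/w2.npy'); s=dict(ee_pos=v[:3],tool_rot=v[3:])
q=lambda u,w,z:p2w('wrist',np.array([u,w])/1.4,z,s)[0]
for n,a in(('bottle62',(399,299,.062)),('cap',(396,318,.095)),('bar+100',(331,209,.026)),('fence+100',(447,209,.026)),('barface',(333,340,.026)),('fenceface',(445,340,.026))):
    p=q(*a); d=p[:2]-B; print(n,p.round(4),'bed',(d@EX*1e3).round(1),(d@EY*1e3).round(1))
print(tool([q(399,299,.062)[0],q(399,299,.062)[1],.034]))
E
```

```text
bottle62 [0.5581 0.0292 0.062 ] bed 0.7 52.4
cap [0.5563 0.0283 0.095 ] bed -1.0 51.3
bar+100 [0.5199 0.0799 0.026 ] bed -40.6 100.5
fence+100 [0.591  0.0749 0.026 ] bed 30.7 100.1
barface [ 0.5125 -0.0047  0.026 ] bed -42.6 15.6
fenceface [ 0.5862 -0.0098  0.026 ] bed 31.2 15.2
[[ 7.5  2.9 76.5]]
```

Call:
send_rows:
  commands:
    - [[40, 0, 0, -20, 0], [40, 7, 3, -20, 0], [40, 7, 3, -20, 0], [40, 7, 3, -20, 0], [40, 7, 3, -20, 0]]

```text
time: 3.95
ee_pos: [0.5592, 0.0286, 0.1317]
tool_rot: [-2.297, -2.142, 0.002]
contact_force: [-0.9, -0.3, -0.2]
gripper_width: 0.0499
```

Call:
send_rows:
  commands:
    - [[40, 0, 0, 0, 0], [40, 0, 0, 0, 0], [40, 0, 0, 0, 0], [40, 0, 0, 50, 0], [40, 0, 0, 98, 0]]

```text
time: 4.58
ee_pos: [0.5603, 0.0286, 0.0342]
tool_rot: [2.296, 2.141, 0.003]
contact_force: [1.0, 0.3, -0.4]
gripper_width: 0.0794
```

Call:
send_rows:
  commands:
    - [[255, 0, 0, 0, 0], [255, 0, 0, 0, 0], [255, 0, 0, 0, 0], [255, 0, 0, 0, 0], [255, 0, 0, 0, 0]]

```text
time: 5.2
ee_pos: [0.5608, 0.0286, 0.0368]
tool_rot: [2.296, 2.141, 0.004]
contact_force: [-1.9, -0.4, 6.6]
gripper_width: 0.0466
```

Call:
send_rows:
  commands:
    - [[255, 0, 0, 0, 0], [255, 0, 0, 0, 0], [255, 0, 0, -25, 0], [255, 0, 0, -50, 0], [255, 0, 0, -90, 0]]

```text
time: 5.82
ee_pos: [0.5584, 0.0287, 0.1238]
tool_rot: [-2.296, -2.141, 0.004]
contact_force: [-0.5, -0.1, -0.6]
gripper_width: 0.0468
```

```bash
python3 - <<'E'
from h import *
s=st(); print(tool([.659,.2315,.126]))
E
```

```text
t 5.83 p [0.5584 0.0287 0.1238] yaw_y -0.07 tilt [-0.003  0.   ] F [-0.5 -0.1 -0.6] w 0.0468 q [-0.05  0.14  1.48 -0.    1.53  0.02]
[[209.4  86.2  -2.5]]
```

Call:
send_rows:
  commands:
    - [[255, 60, 0, 0, 0], [255, 120, 0, 0, 0], [255, 165, 40, 0, 0], [255, 209, 82, 0, 0], [255, 209, 86, 0, 0]]

```text
time: 6.45
ee_pos: [0.6608, 0.2339, 0.1206]
tool_rot: [-2.293, -2.145, 0.005]
contact_force: [0.1, 0.4, -0.8]
gripper_width: 0.0473
```

Call:
send_rows:
  commands:
    - [[255, 0, 0, 40, 0], [255, 0, 0, 80, 0], [255, 0, 0, 100, 0], [255, 0, 0, 101, 0], [120, 0, 0, 101, 0]]

```text
time: 7.08
ee_pos: [0.6608, 0.2309, 0.0251]
tool_rot: [2.297, 2.141, 0.003]
contact_force: [-0.4, -0.3, 0.2]
gripper_width: 0.0493
```

```bash
python3 - <<'E'
from h import *
s=st()
E
```

```text
t 7.08 p [0.6608 0.2309 0.0251] yaw_y -0.07 tilt [0.003 0.   ] F [-0.4 -0.3  0.2] w 0.0493 q [ 0.26  0.5   1.21 -0.    1.43  0.33]
```

Call:
send_rows:
  commands:
    - [[50, 0, 0, 0, 0], [50, 0, 0, 0, 0], [50, 0, 0, -50, 0], [50, 0, 0, -110, 0], [50, 0, 0, -170, 0]]

```text
time: 7.7
ee_pos: [0.6597, 0.2311, 0.1954]
tool_rot: [2.298, 2.142, 0.0]
contact_force: [0.9, 1.0, -0.1]
gripper_width: 0.0756
```

Call:
send_rows:
  commands:
    - [[50, 5, -60, -45, 0], [50, 15, -120, -45, 0], [50, 17, -182, -45, 0], [50, 17, -182, -45, 0], [50, 17, -182, -45, 0]]

```text
time: 8.32
ee_pos: [0.4799, 0.261, 0.2393]
tool_rot: [2.296, 2.142, 0.003]
contact_force: [-0.2, -0.0, 0.4]
gripper_width: 0.0755
```

```bash
python3 - <<'E'
from h import *
s=st(); snap('wrist','w3')
E
```

```text
t 8.32 p [0.4799 0.261  0.2393] yaw_y -0.069 tilt [0.002 0.   ] F [-0.2 -0.   0.4] w 0.0755 q [ 0.39  0.07  1.32 -0.    1.75  0.46]
```

View pics/w3.png

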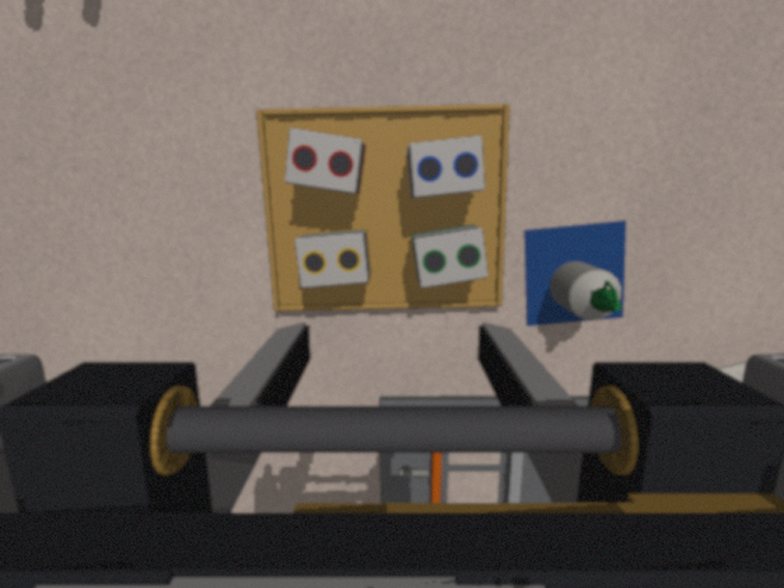

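```bash
cat >> h.py <<'E'
B=np.array([.555,-.023])
def load(n):
    v=np.load(f'pics/{n}.npy'); return dict(ee_pos=v[:3],tool_rot=v[3:])
def blk(s,a,b,z=.056):
    A,C=p2w('wrist',np.array([a,b])/1.4,z,s); c=(A+C)/2; d=C-A; return c[:2],np.arctan2(d[1],d[0]),np.linalg.norm(d)
def go(p,z,ang=TH,s=None):
    "shift mm and turn to bring TCP over p with tool y along ang"
    s=s or bot.observe(); M=R.from_rotvec(s['tool_rot']).as_matrix(); y=np.arctan2(M[1,1],M[0,1])
    print(tool(np.r_[p[:2],z],s)[0],'turn',round(-(ang-y),3))
E
python3 - <<'E'
from h import *
s=load('w3')
for n,a,b in(('red',(304,158),(341,164)),('blue',(430,169),(466,164)),('yel',(315,262),(349,259)),('green',(434,261),(469,256))):
    c,t,L=blk(s,a,b); d=c-B; print(n,c.round(4),t.round(3),L.round(4)); go(c,.026,t,s)
c=p2w('wrist',np.array([576,273])/1.4,0,s); print('mat',c,'bottle',p2w('wrist',np.array([577,284])/1.4,.02,s),p2w('wrist',np.array([604,297])/1.4,.085,s))
E
```

```text
red [0.4281 0.3555] -0.225 0.0306
[ 90.6 -58.7 213.3] turn 0.155
blue [0.531 0.344] 0.064 0.0299
[ 86.2  44.7 213.5] turn -0.133
yel [0.4274 0.2727] 0.019 0.0297
[  7.9 -53.7 213.2] turn -0.088
green [0.5309 0.2672] 0.074 0.0305
[  9.6  50.  213.5] turn -0.143
mat [[0.66305916 0.23456675 0.        ]] bottle [[0.65575498 0.22799672 0.02      ]] [[0.64996969 0.23153055 0.085     ]]
```

Call:
send_rows:
  commands:
    - [[25, 9, 50, 0, -0.143], [25, 9, 50, 60, -0.143], [25, 9, 50, 120, -0.143], [25, 9, 50, 180, -0.143], [25, 9, 50, 213, -0.143]]
  squeeze: 20

```text
time: 9.0
ee_pos: [0.5297, 0.2647, 0.0203]
tool_rot: [-2.139, -2.297, 0.009]
contact_force: [0.6, 0.4, -0.1]
gripper_width: 0.0849
```

Call:
send_rows:
  commands:
    - [[255, 0, 0, 0, 0], [255, 0, 0, 0, 0], [255, 0, 0, 0, 0], [255, 0, 0, 0, 0], [255, 0, 0, 0, 0]]

```text
time: 9.62
ee_pos: [0.5323, 0.2669, 0.0281]
tool_rot: [2.137, 2.299, 0.008]
contact_force: [2.2, -0.3, 5.1]
gripper_width: 0.0599
```

```bash
python3 - <<'E'
from h import *
s=st(); snap('wrist','w4'); go(bed(-7,73.5,0),.11)
E
```

```text
t 9.62 p [0.5323 0.2669 0.0281] yaw_y 0.073 tilt [0.006 0.002] F [ 2.2 -0.3  5.1] w 0.0599 q [ 0.37  0.28  1.51 -0.    1.35  0.3 ]
[-216.9    5.1  -82.1] turn 0.137
```

Call:
send_rows:
  commands:
    - [[255, 0, 0, -50, 0], [255, -30, 1, -85, 0.05], [255, -90, 2, -85, 0.137], [255, -150, 4, -85, 0.137], [255, -212, 5, -85, 0.137]]

```text
time: 10.3
ee_pos: [0.5497, 0.0539, 0.11]
tool_rot: [-2.289, -2.15, 0.001]
contact_force: [0.3, 0.6, -0.9]
gripper_width: 0.0598
```

Call:
send_rows:
  commands:
    - [[255, 0, 0, 0, 0], [255, 0, 0, 0, 0]]

```text
time: 10.55
ee_pos: [0.5499, 0.0556, 0.11]
tool_rot: [-2.291, -2.147, 0.001]
contact_force: [-0.3, 0.2, -2.3]
gripper_width: 0.0601
```

```bash
python3 - <<'E'
from h import *
s=st(); go(bed(-7,73.5,0),.033)
E
```

```text
t 10.55 p [0.5499 0.0556 0.11  ] yaw_y -0.065 tilt [-0.001  0.001] F [-0.3  0.2 -2.3] w 0.0601 q [-0.    0.13  1.51  0.    1.5   0.06]
[-4.7  3.2 76.9] turn -0.001
```

Call:
send_rows:
  commands:
    - [[255, -5, 3, 0, 0], [255, -5, 3, 40, 0], [255, -5, 3, 50, 0], [255, -5, 3, 50, 0]]

```text
time: 11.05
ee_pos: [0.5525, 0.0508, 0.0597]
tool_rot: [-2.289, -2.15, 0.003]
contact_force: [0.4, 0.2, -0.7]
gripper_width: 0.0599
```

```bash
python3 - <<'E'
from h import *
s=st(); snap('wrist','w5'); go(bed(-7,73.5,0),.033)
E
```

```text
t 11.05 p [0.5525 0.0508 0.0597] yaw_y -0.063 tilt [-0.002 -0.   ] F [ 0.4  0.2 -0.7] w 0.0599 q [-0.01  0.17  1.57 -0.    1.4   0.05]
[ 0.1 -0.7 27.8] turn 0.001
```

View pics/w5.png

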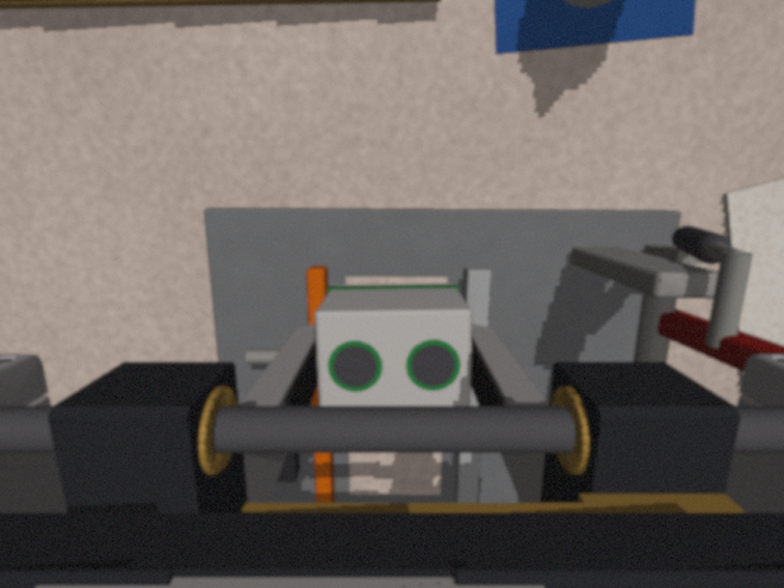

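Call:
send_rows:
  commands:
    - [[255, 0, 0, 15, 0], [255, 0, 0, 26, 0], [255, 0, 0, 27, 0], [60, 0, 0, 27, 0], [60, 0, 0, 27, 0]]

```text
time: 11.72
ee_pos: [0.5533, 0.05, 0.0336]
tool_rot: [2.291, 2.149, 0.0]
contact_force: [-0.1, -1.0, -0.1]
gripper_width: 0.0712
```

Call:
send_rows:
  commands:
    - [[40, 0, 0, 0, 0], [30, 0, 0, -50, 0], [25, 20, 0, -110, 0], [25, 80, 0, -170, 0], [25, 140, 0, -205, 0]]

```text
time: 12.35
ee_pos: [0.5613, 0.166, 0.225]
tool_rot: [2.292, 2.145, 0.004]
contact_force: [1.2, 0.4, -0.1]
gripper_width: 0.0847
```

```bash
python3 - <<'E'
from h import *
s=st(); go(np.array([.531,.344]),.18,.064)
E
```

```text
t 12.35 p [0.5613 0.166  0.225 ] yaw_y -0.066 tilt [0.004 0.   ] F [ 1.2  0.4 -0.1] w 0.0847 q [ 0.19  0.16  1.25 -0.    1.73  0.26]
[175.6 -42.1  45. ] turn -0.13
```

```bash
cat >> h.py <<'E'
HUE=dict(red=[(170,180),(0,6)],green=[(60,85)],blue=[(108,125)],yellow=[(22,34)])
def find(name,s,z=.056,show=True):
    "hole rims of each block in a raw wrist picture -> centre and x angle"
    im=cv2.imread(f'pics/{name}_raw.png'); h=cv2.cvtColor(im,cv2.COLOR_BGR2HSV); out={}
    for n,rs in HUE.items():
        m=np.zeros(im.shape[:2],np.uint8)
        for a,b in rs: m|=cv2.inRange(h,(a,90,50),(b,255,255))
        k,l,stt,c=cv2.connectedComponentsWithStats(cv2.morphologyEx(m,cv2.MORPH_CLOSE,np.ones((3,3))))
        P=[c[i] for i in range(1,k) if 12<stt[i,2]<26 and 12<stt[i,3]<26 and stt[i,4]>40 and stt[i,1]<270]
        for i in range(len(P)):
            for j in range(len(P)):
                if P[i][0]<P[j][0]:
                    c2,t,L=blk(s,P[i]*1.4,P[j]*1.4,z)
                    if .027<L<.034: out[n]=(c2,t); print(n,c2.round(4),t.round(3),L.round(4))
    return out
E
python3 - <<'E'
from h import *
find('w3',load('w3'))
E
```

```text
red [0.4276 0.3561] -0.224 0.03
blue [0.5302 0.3443] 0.021 0.0299
yellow [0.4267 0.2726] -0.01 0.0297
```

Call:
send_rows:
  commands:
    - [[25, 60, -42, -15, 0], [25, 100, -60, -15, 0], [25, 100, -80, -15, 0], [25, 100, -80, -15, 0], [25, 100, -80, -15, 0]]

```text
time: 12.98
ee_pos: [0.4878, 0.2698, 0.237]
tool_rot: [2.292, 2.148, 0.0]
contact_force: [0.0, -0.2, -0.7]
gripper_width: 0.0847
```

```bash
python3 - <<'E'
from h import *
s=st(); snap('wrist','w6'); o=find('w6',s)
for n in o: print(n); go(o[n][0],.026,o[n][1],s)
E
```

```text
t 12.97 p [0.4878 0.2698 0.237 ] yaw_y -0.065 tilt [ 0.001 -0.   ] F [ 0.  -0.2 -0.7] w 0.0847 q [ 0.4   0.1   1.3  -0.    1.75  0.47]
red [0.4278 0.356 ] -0.218 0.03
blue [0.5302 0.3444] 0.035 0.0295
yellow [0.4264 0.2732] -0.003 0.0301
red
[ 82.1 -65.6 210.9] turn 0.153
blue
[ 77.2  37.3 211. ] turn -0.1
yellow
[ -0.6 -61.6 211. ] turn -0.062
```

Call:
send_rows:
  commands:
    - [[25, 60, 37, 0, -0.1], [25, 77, 37, 50, -0.1], [25, 77, 37, 110, -0.1], [25, 77, 37, 170, -0.1], [25, 77, 37, 211, -0.1]]

```text
time: 13.65
ee_pos: [0.5284, 0.3429, 0.0218]
tool_rot: [-2.182, -2.258, 0.007]
contact_force: [-0.1, 0.4, -0.3]
gripper_width: 0.0849
```

Call:
send_rows:
  commands:
    - [[255, 0, 0, 0, 0], [255, 0, 0, 0, 0], [255, 0, 0, 0, 0], [255, 0, 0, 0, 0], [255, 0, 0, 0, 0]]

```text
time: 14.28
ee_pos: [0.5312, 0.3456, 0.0294]
tool_rot: [2.179, 2.259, 0.009]
contact_force: [1.8, 0.2, 5.1]
gripper_width: 0.06
```

Call:
send_rows:
  commands:
    - [[255, 0, 0, -50, 0], [255, -20, 0, -90, 0.1], [255, -80, 0, -90, 0.1], [255, -140, 0, -90, 0.1], [255, -200, 0, -90, 0.1]]

```text
time: 14.9
ee_pos: [0.5357, 0.1434, 0.1162]
tool_rot: [2.29, 2.15, 0.0]
contact_force: [0.2, 0.4, -1.4]
gripper_width: 0.06
```

```bash
python3 - <<'E'
from h import *
s=st(); go(bed(-7,24.5,0),.033)
E
```

```text
t 14.9 p [0.5357 0.1434 0.1162] yaw_y -0.063 tilt [ 0. -0.] F [ 0.2  0.4 -1.4] w 0.06 q [ 0.16  0.13  1.5  -0.    1.51  0.22]
[-140.4   22.7   83.2] turn 0.001
```

Call:
send_rows:
  commands:
    - [[255, -60, 23, 0, 0], [255, -120, 23, 0, 0], [255, -140, 23, 10, 0], [255, -140, 23, 10, 0], [255, -140, 23, 10, 0]]

```text
time: 15.52
ee_pos: [0.5501, 0.0053, 0.1059]
tool_rot: [-2.289, -2.15, -0.001]
contact_force: [-0.0, 0.2, -2.1]
gripper_width: 0.0602
```

```bash
python3 - <<'E'
from h import *
s=st(); go(bed(-7,24,0),.033)
E
```

```text
t 15.53 p [0.5501 0.0053 0.1059] yaw_y -0.063 tilt [-0.     0.001] F [-0.   0.2 -2.1] w 0.0602 q [-0.09  0.13  1.52  0.    1.49 -0.03]
[-4.  -0.2 72.9] turn 0.001
```

Call:
send_rows:
  commands:
    - [[255, -4, 0, 0, 0], [255, -4, 0, 30, 0], [255, -4, 0, 60, 0], [255, -4, 0, 72, 0], [255, -4, 0, 72, 0]]

```text
time: 16.15
ee_pos: [0.5503, 0.0006, 0.0347]
tool_rot: [2.289, 2.151, 0.001]
contact_force: [0.2, -0.0, -0.6]
gripper_width: 0.0599
```

Call:
send_rows:
  commands:
    - [[60, 0, 0, 0, 0], [60, 0, 0, 0, 0], [30, 0, 0, 0, 0], [30, 0, 0, -50, 0], [25, 20, 0, -110, 0]]

```text
time: 16.77
ee_pos: [0.5501, 0.0188, 0.143]
tool_rot: [-2.292, -2.145, 0.005]
contact_force: [1.1, -0.4, 0.9]
gripper_width: 0.0849
```

Call:
send_rows:
  commands:
    - [[25, 60, 0, -60, 0], [25, 120, -30, -96, 0], [25, 180, -60, -96, 0], [25, 240, -65, -96, 0], [25, 245, -65, -96, 0]]

```text
time: 17.4
ee_pos: [0.5012, 0.2709, 0.2402]
tool_rot: [2.289, 2.152, 0.003]
contact_force: [0.1, -0.4, -0.3]
gripper_width: 0.0847
```

```bash
python3 - <<'E'
from h import *
s=st(); snap('wrist','w7'); o=find('w7',s)
for n in o: print(n); go(o[n][0],.026,o[n][1],s)
E
```

```text
t 17.4 p [0.5012 0.2709 0.2402] yaw_y -0.062 tilt [0.001 0.001] F [ 0.1 -0.4 -0.3] w 0.0847 q [0.4  0.13 1.26 0.   1.75 0.46]
red [0.4277 0.356 ] -0.219 0.0293
yellow [0.4265 0.2731] -0.002 0.0292
red
[ 80.2 -78.9 214.2] turn 0.157
yellow
[ -2.7 -75.  214.1] turn -0.06
```

Yellow next, to place y = −24.5.

Call:
send_rows:
  commands:
    - [[25, -2, -60, 0, -0.06], [25, -3, -75, 50, -0.06], [25, -3, -75, 110, -0.06], [25, -3, -75, 170, -0.06], [25, -3, -75, 213, -0.06]]

```text
time: 18.08
ee_pos: [0.4257, 0.2691, 0.0236]
tool_rot: [-2.225, -2.216, 0.004]
contact_force: [0.6, -0.2, 0.6]
gripper_width: 0.0847
```

Call:
send_rows:
  commands:
    - [[255, 0, 0, 0, 0], [255, 0, 0, 0, 0], [255, 0, 0, 0, 0], [255, 0, 0, 0, 0], [255, 0, 0, 0, 0]]

```text
time: 18.7
ee_pos: [0.4289, 0.2709, 0.0292]
tool_rot: [2.225, 2.216, 0.008]
contact_force: [-0.1, -0.1, 6.7]
gripper_width: 0.0599
```

Call:
send_rows:
  commands:
    - [[255, 0, 0, -50, 0], [255, -40, 20, -90, 0.06], [255, -95, 45, -90, 0.06], [255, -150, 70, -90, 0.06], [255, -205, 95, -90, 0.06]]

```text
time: 19.32
ee_pos: [0.5218, 0.0629, 0.1168]
tool_rot: [2.29, 2.149, 0.001]
contact_force: [0.9, 1.2, -1.9]
gripper_width: 0.0598
```

```bash
python3 - <<'E'
from h import *
s=st(); go(bed(-7,-25,0),.033)
E
```

```text
t 19.32 p [0.5218 0.0629 0.1168] yaw_y -0.064 tilt [0.001 0.   ] F [ 0.9  1.2 -1.9] w 0.0598 q [0.01 0.07 1.57 0.   1.5  0.08]
[-108.6   31.5   83.9] turn 0.0
```

Call:
send_rows:
  commands:
    - [[255, -55, 31, 0, 0], [255, -110, 31, 5, 0], [255, -110, 31, 10, 0], [255, -110, 31, 10, 0], [255, -110, 31, 10, 0]]

```text
time: 19.95
ee_pos: [0.5451, -0.0458, 0.1065]
tool_rot: [-2.289, -2.151, -0.001]
contact_force: [-0.5, 0.5, -1.5]
gripper_width: 0.0596
```

```bash
python3 - <<'E'
from h import *
s=st(); go(bed(-7,-26,0),.033)
E
```

```text
t 19.95 p [ 0.5451 -0.0458  0.1065] yaw_y -0.062 tilt [0. 0.] F [-0.5  0.5 -1.5] w 0.0596 q [-0.19  0.12  1.53  0.    1.49 -0.13]
[-2.6  1.4 73.5] turn 0.002
```

Call:
send_rows:
  commands:
    - [[255, -3, 1, 0, 0], [255, -3, 1, 30, 0], [255, -3, 1, 60, 0], [255, -3, 1, 72, 0], [255, -3, 1, 72, 0]]

```text
time: 20.58
ee_pos: [0.5462, -0.0498, 0.0349]
tool_rot: [2.29, 2.15, 0.0]
contact_force: [-0.6, -0.2, -2.4]
gripper_width: 0.0604
```

Call:
send_rows:
  commands:
    - [[60, 0, 0, 0, 0], [60, 0, 0, 0, 0], [30, 0, 0, 0, 0], [30, 0, 0, -50, 0], [25, 20, 0, -110, 0]]

```text
time: 21.2
ee_pos: [0.5461, -0.0311, 0.1433]
tool_rot: [-2.292, -2.145, 0.004]
contact_force: [1.3, -0.6, 0.1]
gripper_width: 0.0844
```

Call:
send_rows:
  commands:
    - [[25, 60, -10, -60, 0], [25, 120, -30, -100, 0], [25, 180, -60, -100, 0], [25, 240, -80, -100, 0], [25, 295, -90, -100, 0]]

```text
time: 21.82
ee_pos: [0.4807, 0.2439, 0.2441]
tool_rot: [2.291, 2.148, 0.004]
contact_force: [1.1, -1.1, -0.1]
gripper_width: 0.0848
```

```bash
python3 - <<'E'
from h import *
s=st(); snap('wrist','w8'); o=find('w8',s)
for n in o: print(n); go(o[n][0],.026,o[n][1],s)
E
```

```text
t 21.82 p [0.4807 0.2439 0.2441] yaw_y -0.064 tilt [0.002 0.001] F [ 1.1 -1.1 -0.1] w 0.0848 q [ 0.36  0.06  1.33 -0.    1.76  0.43]
red [0.4279 0.3557] -0.199 0.03
red
[107.9 -60.4 218.1] turn 0.134
```

Call:
send_rows:
  commands:
    - [[25, 55, -30, 0, 0.1], [25, 108, -60, 0, 0.15], [25, 108, -60, 60, 0.15], [25, 108, -60, 120, 0.15], [25, 108, -60, 180, 0.15]]

```text
time: 22.5
ee_pos: [0.4283, 0.3539, 0.0614]
tool_rot: [2.445, 1.972, 0.002]
contact_force: [-0.2, 0.3, 0.4]
gripper_width: 0.0848
```

```bash
python3 - <<'E'
from h import *
s=st(); go(np.array([.4279,.3558]),.026,-.215)
E
```

```text
t 22.5 p [0.4283 0.3539 0.0614] yaw_y -0.213 tilt [0.001 0.001] F [-0.2  0.3  0.4] w 0.0848 q [ 0.59  0.17  1.57 -0.    1.4   0.8 ]
[ 1.7 -0.8 35.4] turn 0.002
```

Call:
send_rows:
  commands:
    - [[25, 1, 0, 35, 0], [255, 1, 0, 35, 0], [255, 1, 0, 35, 0], [255, 1, 0, 35, 0], [255, 1, 0, 35, 0]]

```text
time: 23.12
ee_pos: [0.43, 0.3558, 0.0306]
tool_rot: [2.446, 1.971, 0.008]
contact_force: [-0.7, 0.3, 5.4]
gripper_width: 0.0604
```

Call:
send_rows:
  commands:
    - [[255, 0, 0, 0, 0], [255, 0, 0, -50, 0], [255, -40, 20, -90, -0.1], [255, -95, 45, -90, -0.15], [255, -150, 70, -90, -0.15]]

```text
time: 23.75
ee_pos: [0.4656, 0.192, 0.1188]
tool_rot: [2.288, 2.15, 0.003]
contact_force: [0.8, 0.5, -2.6]
gripper_width: 0.0598
```

```bash
python3 - <<'E'
from h import *
s=st(); go(bed(-7,-74,0),.11)
E
```

```text
t 23.75 p [0.4656 0.192  0.1188] yaw_y -0.062 tilt [0.002 0.   ] F [ 0.8  0.5 -2.6] w 0.0598 q [ 0.28  0.02  1.62 -0.    1.51  0.34]
[-283.    95.5    9. ] turn 0.002
```

Call:
send_rows:
  commands:
    - [[255, -58, 20, 0, 0], [255, -116, 40, 0, 0], [255, -174, 60, 0, 0], [255, -232, 80, 5, 0], [255, -280, 95, 9, 0]]

```text
time: 24.38
ee_pos: [0.5421, -0.0946, 0.1087]
tool_rot: [2.292, 2.148, -0.0]
contact_force: [0.9, 0.8, -2.2]
gripper_width: 0.0599
```

Call:
send_rows:
  commands:
    - [[255, 0, 0, 0, 0], [255, 0, 0, 0, 0], [255, 0, 0, 0, 0]]

```text
time: 24.75
ee_pos: [0.5418, -0.0909, 0.109]
tool_rot: [-2.289, -2.151, -0.0]
contact_force: [-0.5, 0.3, -1.1]
gripper_width: 0.0601
```

```bash
python3 - <<'E'
from h import *
s=st(); go(bed(-7,-75,0),.033)
E
```

```text
t 24.75 p [ 0.5418 -0.0909  0.109 ] yaw_y -0.062 tilt [0. 0.] F [-0.5  0.3 -1.1] w 0.0601 q [-0.27  0.12  1.52  0.    1.49 -0.21]
[-6.4  1.9 76. ] turn 0.002
```

Call:
send_rows:
  commands:
    - [[255, -6, 2, 0, 0], [255, -6, 2, 30, 0], [255, -6, 2, 60, 0], [255, -6, 2, 75, 0], [255, -6, 2, 75, 0]]

```text
time: 25.38
ee_pos: [0.5438, -0.0981, 0.0344]
tool_rot: [2.29, 2.15, 0.0]
contact_force: [0.7, -0.5, -2.3]
gripper_width: 0.06
```

Call:
send_rows:
  commands:
    - [[60, 0, 0, 0, 0], [60, 0, 0, 0, 0], [30, 0, 0, 0, 0], [30, 0, 0, -50, 0], [60, 0, -20, -110, 0]]

```text
time: 26.0
ee_pos: [0.5233, -0.0969, 0.1429]
tool_rot: [-2.289, -2.148, 0.002]
contact_force: [0.5, 0.5, 0.5]
gripper_width: 0.0757
```

Call:
send_rows:
  commands:
    - [[255, 0, -60, -60, 0], [255, 0, -60, -80, 0], [255, 0, -60, -80, 0], [255, 0, -60, -80, 0], [255, 0, -60, -80, 0]]

```text
time: 26.62
ee_pos: [0.4635, -0.093, 0.2208]
tool_rot: [-2.289, -2.147, 0.003]
contact_force: [-0.5, 0.7, -0.5]
gripper_width: 0.0267
```

```bash
python3 - <<'E'
from h import *
s=st(); snap('wrist','w9'); find('w9',s,.062)
print(w2p('wrist',[bed(-48,-230,41)],s)*1.4); go(bed(-10,-170,0),.2)
E
```

```text
t 26.62 p [ 0.4635 -0.093   0.2208] yaw_y -0.064 tilt [-0.004  0.001] F [-0.5  0.7 -0.5] w 0.0267 q [-0.32 -0.09  1.51 -0.    1.72 -0.25]
red [ 0.5438 -0.0975] -0.065 0.0302
blue [ 0.5503 -0.0008] -0.064 0.0298
yellow [ 0.546  -0.0478] -0.06 0.0299
[[436.71989581 438.26002264]]
[-94.3  76.8  20.5] turn 0.0
```

View pics/w9.png

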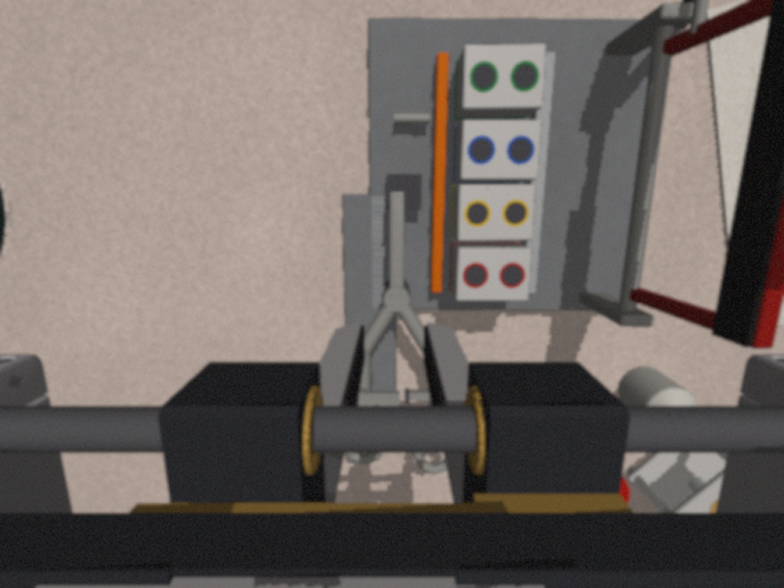

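```bash
python3 - <<'E'
from h import *
s=st(); go(bed(-5,-232,0),.12,s=s);go(bed(-5,-232,0),.038,s=s)
E
```

```text
t 26.68 p [ 0.4636 -0.093   0.2209] yaw_y -0.064 tilt [-0.004  0.001] F [-0.6  0.2 -1.3] w 0.0222 q [-0.32 -0.09  1.51 -0.    1.72 -0.25]
[-156.4   82.1  100.4] turn 0.0
[-156.5   82.4  182.4] turn 0.0
```

Call:
send_rows:
  commands:
    - [[255, -50, 27, 0, 0], [255, -100, 54, 20, 0], [255, -156, 82, 60, 0], [255, -156, 82, 100, 0], [255, -156, 82, 100, 0]]

```text
time: 27.3
ee_pos: [0.5327, -0.253, 0.1163]
tool_rot: [-2.283, -2.139, 0.006]
contact_force: [-0.4, -0.5, 0.4]
gripper_width: 0.0006
```

```bash
python3 - <<'E'
from h import *
s=st(); snap('wrist','w10'); print(w2p('wrist',[bed(-48,-230,41)],s)*1.4); go(bed(-5,-232,0),.038,s=s)
print(w2p('wrist',[bed(-48,-230,41)],s)*1.4)
im=bot.capture('top'); cv2.imwrite('pics/t10.png',cv2.resize(im[200:290,290:430,::-1],None,fx=5,fy=5,interpolation=cv2.INTER_CUBIC))
E
```

```text
t 27.3 p [ 0.5327 -0.253   0.1163] yaw_y -0.065 tilt [-0.012  0.007] F [-0.4 -0.5  0.4] w 0.0006 q [-0.54  0.22  1.4   0.    1.54 -0.47]
[[327.10404948 304.08901843]]
[-1.5  3.5 78.2] turn -0.001
[[327.10404948 304.08901843]]
```

View pics/w10.png

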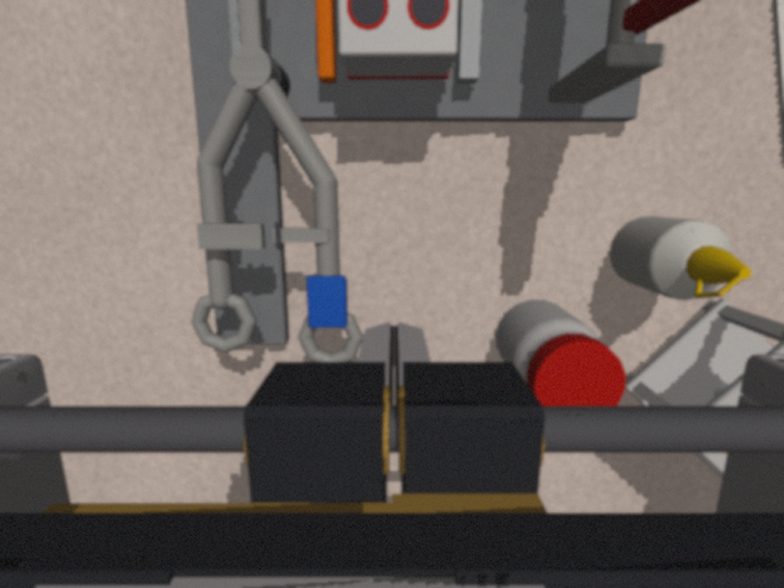

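Call:
send_rows:
  commands:
    - [[255, -1, 0, 40, 0], [255, -1, 0, 79, 0], [255, -1, -10, 79, 0], [255, -2, -20, 79, 0], [255, -3, -30, 79, 0]]

```text
time: 28.02
ee_pos: [0.5079, -0.2565, 0.0479]
tool_rot: [2.285, 2.144, 0.005]
contact_force: [4.8, -2.1, 0.7]
gripper_width: 0.0004
```

```bash
python3 - <<'E'
from h import *
s=st(); print((s['ee_pos'][:2]-B)@np.c_[EX,EY]*1e3)
E
```

```text
t 28.02 p [ 0.5079 -0.2565  0.0479] yaw_y -0.064 tilt [ 0.008 -0.004] F [ 4.8 -2.1  0.7] w 0.0004 q [-0.57  0.2   1.56  0.    1.37 -0.5 ]
[ -32.06373236 -236.03479637]
```

Call:
send_rows:
  commands:
    - [[255, 0, 0, 0, 0], [255, 0, 0, 0, 0]]

```text
time: 28.28
ee_pos: [0.5077, -0.2565, 0.0465]
tool_rot: [2.287, 2.145, 0.003]
contact_force: [4.2, -3.5, 2.7]
gripper_width: 0.0007
```

Call:
send_rows:
  commands:
    - [[255, 0, 15, 0, 0], [255, 0, 15, 8, 0], [255, 0, 15, 8, 0], [255, 0, 15, 8, 0]]

```text
time: 28.78
ee_pos: [0.5197, -0.2557, 0.035]
tool_rot: [-2.289, -2.147, 0.002]
contact_force: [-0.3, 0.5, -0.0]
gripper_width: 0.0004
```

```bash
python3 - <<'E'
from h import *
s=st(); print((s['ee_pos'][:2]-B)@np.c_[EX,EY]*1e3)
E
```

```text
t 28.77 p [ 0.5197 -0.2557  0.035 ] yaw_y -0.064 tilt [-0.003  0.001] F [-0.3  0.5 -0. ] w 0.0004 q [-0.55  0.25  1.53 -0.    1.36 -0.49]
[ -20.31206312 -234.4368623 ]
```

Call:
send_rows:
  commands:
    - [[255, 0, -10, 0, 0], [255, -1, -18, 0, 0], [255, -2, -26, 0, 0], [255, -3, -34, 0, 0], [255, -3, -37, 0, 0]]

```text
time: 29.4
ee_pos: [0.4991, -0.2585, 0.0389]
tool_rot: [2.27, 2.126, 0.037]
contact_force: [42.5, -1.9, -20.6]
gripper_width: 0.0006
```

```bash
python3 - <<'E'
from h import *
s=st(); print((s['ee_pos'][:2]-B)@np.c_[EX,EY]*1e3)
E
```

```text
t 29.4 p [ 0.4991 -0.2585  0.0389] yaw_y -0.065 tilt [ 0.039 -0.006] F [ 42.5  -1.9 -20.6] w 0.0006 q [-0.59  0.18  1.61  0.02  1.32 -0.53]
[ -40.73082327 -238.62696262]
```

```bash
python3 - <<'E'
from h import *
s=st(); im=bot.capture('wrist'); im2=bot.capture('scene')
a=cv2.resize(im[100:280,120:380,::-1],None,fx=2,fy=2,interpolation=cv2.INTER_CUBIC); b=cv2.resize(im2[120:230,190:340,::-1],None,fx=3.5,fy=3.5,interpolation=cv2.INTER_CUBIC)
print(a.shape,b.shape)
H=400; c=np.hstack([cv2.resize(a,(400,277)),cv2.resize(b,(400,293))[:277]]); cv2.imwrite('pics/m11.png',cv2.resize(c,None,fx=1,fy=1)); cv2.imwrite('pics/w11.png',a)
E
```

```text
t 29.4 p [ 0.4991 -0.2585  0.0389] yaw_y -0.065 tilt [ 0.039 -0.006] F [ 42.5  -1.9 -20.6] w 0.0006 q [-0.59  0.18  1.61  0.02  1.32 -0.53]
(360, 520, 3) (385, 525, 3)
```

View pics/m11.png

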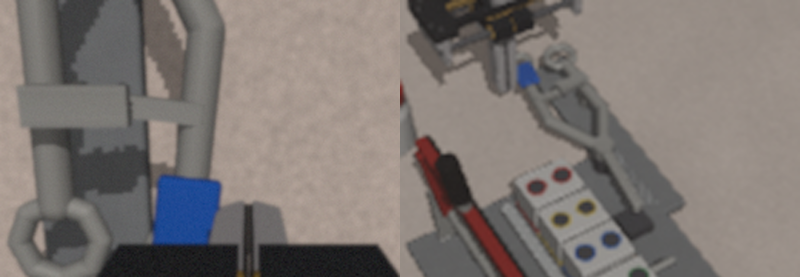

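Call:
send_rows:
  commands:
    - [[255, 0, 0, 0, 0], [255, 0, 0, 0, 0]]

```text
time: 29.75
ee_pos: [0.4992, -0.2585, 0.0388]
tool_rot: [2.27, 2.128, 0.035]
contact_force: [39.0, -4.0, -19.6]
gripper_width: 0.0006
```

```bash
python3 - <<'E'
from h import *
s=st(); print((s['ee_pos'][:2]-B)@np.c_[EX,EY]*1e3)
E
```

```text
t 29.75 p [ 0.4992 -0.2585  0.0388] yaw_y -0.065 tilt [ 0.037 -0.006] F [ 39.   -4.  -19.6] w 0.0006 q [-0.59  0.18  1.61  0.02  1.32 -0.53]
[ -40.66968593 -238.59739315]
```

Call:
send_rows:
  commands:
    - [[255, 0, 10, 0, 0], [255, 0, 20, 0, 0], [255, 0, 20, 0, 0]]

```text
time: 30.12
ee_pos: [0.5048, -0.2579, 0.0371]
tool_rot: [2.289, 2.148, 0.003]
contact_force: [5.0, 0.5, 1.7]
gripper_width: 0.0002
```

Call:
send_rows:
  commands:
    - [[255, 0, -6, 0, 0], [255, 0, -9, 3, 0], [255, 0, -12, 6, 0], [255, 0, -15, 9, 0], [255, 0, -18, 10, 0]]

```text
time: 30.75
ee_pos: [0.4896, -0.2605, 0.0301]
tool_rot: [2.282, 2.139, 0.004]
contact_force: [8.9, -4.5, 6.1]
gripper_width: 0.0001
```

```bash
python3 - <<'E'
from h import *
s=st(); print((s['ee_pos'][:2]-B)@np.c_[EX,EY]*1e3)
E
```

```text
t 30.75 p [ 0.4896 -0.2605  0.0301] yaw_y -0.065 tilt [ 0.012 -0.008] F [ 8.9 -4.5  6.1] w 0.0001 q [-0.59  0.19  1.62 -0.    1.32 -0.53]
[ -50.12410676 -241.19765548]
```

Call:
send_rows:
  commands:
    - [[255, -1, -4, 0, 0], [255, -1, -8, 1, 0], [255, -1, -11, 1, 0], [255, -1, -11, 1, 0]]

```text
time: 31.25
ee_pos: [0.4805, -0.2612, 0.0304]
tool_rot: [2.279, 2.136, 0.009]
contact_force: [11.8, -4.7, 6.2]
gripper_width: 0.0007
```

```bash
python3 - <<'E'
from h import *
s=st(); print((s['ee_pos'][:2]-B)@np.c_[EX,EY]*1e3)
E
```

```text
t 31.25 p [ 0.4805 -0.2612  0.0304] yaw_y -0.065 tilt [ 0.017 -0.01 ] F [11.8 -4.7  6.2] w 0.0007 q [-0.6   0.17  1.64  0.    1.32 -0.54]
[ -59.07657348 -242.51319706]
```

Call:
send_rows:
  commands:
    - [[255, 0, 0, -5, 0], [255, 0, 1, -10, 0], [255, 0, 4, -11, 0], [255, 0, 8, -11, 0], [255, 0, 12, -11, 0]]

```text
time: 31.88
ee_pos: [0.4885, -0.2597, 0.0385]
tool_rot: [2.287, 2.144, 0.003]
contact_force: [2.9, -1.5, 3.4]
gripper_width: 0.0007
```

Call:
send_rows:
  commands:
    - [[255, 0, 8, 0, 0], [255, 0, 20, 0, 0], [255, 0, 40, 0, 0], [255, 0, 40, -60, 0], [255, 0, 40, -80, 0]]

```text
time: 32.5
ee_pos: [0.5276, -0.2612, 0.119]
tool_rot: [2.289, 2.147, 0.0]
contact_force: [0.6, 0.9, 0.4]
gripper_width: 0.0002
```

```bash
python3 - <<'E'
from h import *
s=st(); snap('wrist','w12')
for c in (0,.1,.2,.3):
    a=np.arctan2(-130,37)-c; p=bed(-85+135*np.cos(a),-100+135*np.sin(a),41); print(c,w2p('wrist',[p],s)*1.4)
E
```

```text
t 32.5 p [ 0.5276 -0.2612  0.119 ] yaw_y -0.064 tilt [ 0.002 -0.002] F [0.6 0.9 0.4] w 0.0002 q [-0.56  0.2   1.41 -0.    1.52 -0.49]
0 [[333.15088546 288.1855688 ]]
0.1 [[311.28879068 293.1632619 ]]
0.2 [[289.01931655 295.96133452]]
0.3 [[266.48553166 296.57147315]]
```

View pics/w12.png

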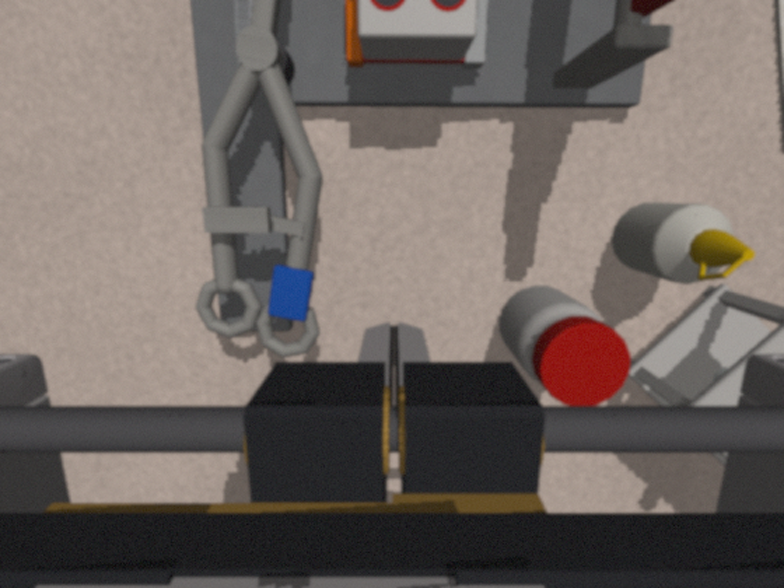

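Call:
send_rows:
  commands:
    - [[120, 0, 0, -60, 0], [120, 0, 0, -120, 0], [120, 0, 0, -180, -0.18], [120, 50, 0, -215, -0.36], [120, 110, 0, -215, -0.54]]
  squeeze: 15

```text
time: 33.17
ee_pos: [0.5342, -0.1508, 0.3336]
tool_rot: [1.629, 2.681, 0.001]
contact_force: [0.4, 0.3, -0.2]
gripper_width: 0.0469
```

```bash
python3 - <<'E'
from h import *
s=st(); go(bed(118,0,0),.33,TH+np.pi/2)
E
```

```text
t 33.17 p [ 0.5342 -0.1508  0.3336] yaw_y 0.479 tilt [ 0.004 -0.002] F [ 0.4  0.3 -0.2] w 0.0469 q [-0.38  0.11  1.1  -0.    1.93 -0.86]
[ 42.8 178.4   3.9] turn -1.028
```

Call:
send_rows:
  commands:
    - [[120, 10, 40, 4, -0.18], [120, 20, 80, 4, -0.36], [120, 30, 120, 4, -0.54], [120, 43, 178, 4, -0.72], [120, 43, 178, 4, -0.9]]

```text
time: 33.8
ee_pos: [0.6739, -0.0279, 0.3204]
tool_rot: [-0.289, -3.119, -0.001]
contact_force: [0.3, -0.4, -1.0]
gripper_width: 0.0499
```

Call:
send_rows:
  commands:
    - [[120, 0, 0, 0, -0.12], [120, 0, 0, 0, -0.12], [120, 0, 0, 0, -0.12]]

```text
time: 34.17
ee_pos: [0.6717, -0.0311, 0.3262]
tool_rot: [-0.12, -3.138, 0.0]
contact_force: [-0.6, -0.2, -0.1]
gripper_width: 0.05
```

```bash
python3 - <<'E'
from h import *
s=st(); snap('wrist','w13'); print(w2p('wrist',[bed(119.7,0,212),bed(123,0,240)],s)*1.4); go(bed(121,0,0),.21,TH+np.pi/2)
E
```

```text
t 34.17 p [ 0.6717 -0.0311  0.3262] yaw_y 1.494 tilt [-0.002  0.   ] F [-0.6 -0.2 -0.1] w 0.05 q [-0.13  0.4   0.76 -0.    1.99 -1.62]
[[394.71151859 295.0654588 ]
 [394.94434624 310.76369687]]
[ -4.1   0.7 116.6] turn -0.013
```

View pics/w13.png

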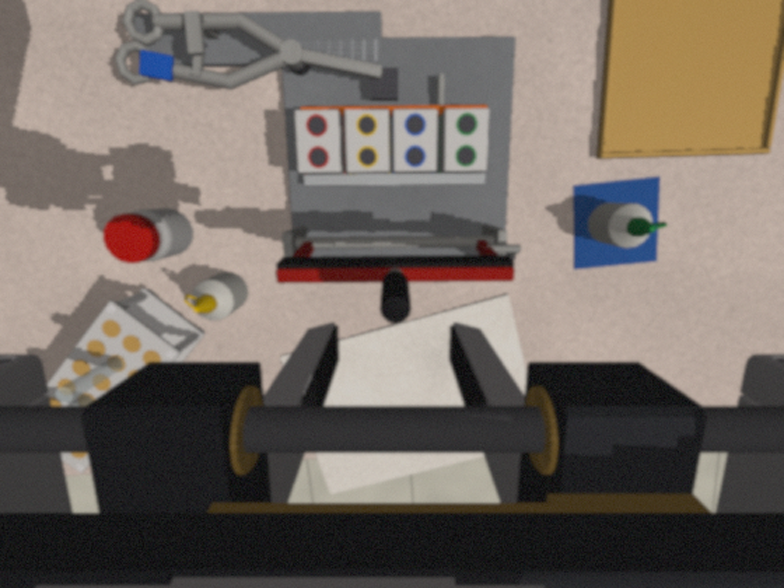

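Call:
send_rows:
  commands:
    - [[120, -4, 1, 50, 0], [120, -4, 1, 100, 0], [120, -4, 1, 114, 0], [255, -4, 1, 114, 0], [255, -4, 1, 114, 0]]

```text
time: 34.85
ee_pos: [0.6773, -0.0305, 0.2167]
tool_rot: [0.118, 3.134, -0.001]
contact_force: [0.2, -1.2, 0.5]
gripper_width: 0.0334
```

Call:
send_rows:
  commands:
    - [[255, 0, 0, 0, 0], [255, 0, 0, 0, 0], [255, 0, 0, 0, 0], [255, 0, 0, 0, 0]]

```text
time: 35.35
ee_pos: [0.677, -0.0304, 0.2158]
tool_rot: [0.117, 3.135, -0.001]
contact_force: [1.4, 0.5, 5.1]
gripper_width: 0.0199
```

```bash
python3 - <<'E'
from h import *
s=st()
g=s['ee_pos']-np.r_[0,0,-.019]; d=(g[:2]-B)@EX-.1; z=g[2]-.0725; r=np.hypot(d,z); t0=np.arctan2(z,-d); print('r',r,'th',t0)
for t in np.linspace(1.6,0,9):
    p=bed(100-r*1e3*np.cos(t),0,60.5+r*1e3*np.sin(t)); p[:2]+=EY*((s['ee_pos'][:2]-B)@EY); p[2]-=.019; print(round(t,2),tool(p,s)[0])
E
```

```text
t 35.35 p [ 0.677  -0.0304  0.2158] yaw_y 1.496 tilt [ 0.005 -0.001] F [1.4 0.5 5.1] w 0.0199 q [-0.13  0.37  1.01 -0.    1.76 -1.62]
r 0.1637804674005638 th 1.7068358434423725
1.6 [17.4 -0.2 -1.5]
1.4 [50.  -0.5  0.6]
1.2 [81.6 -0.9  9.2]
1.0 [110.8  -1.2  23.9]
0.8 [136.5  -1.5  44.1]
0.6 [157.7  -1.7  69. ]
0.4 [173.5  -1.8  97.7]
0.2 [183.3  -1.9 128.9]
0.0 [186.8  -1.9 161.4]
```

Call:
send_rows:
  commands:
    - [[255, 17, 0, -1, 0], [255, 50, -0.5, 1, 0], [255, 82, -1, 9, 0], [255, 111, -1, 24, 0], [255, 136, -1.5, 44, 0]]

```text
time: 35.98
ee_pos: [0.5396, -0.0215, 0.1695]
tool_rot: [0.117, 3.138, -0.0]
contact_force: [0.9, 0.6, -0.7]
gripper_width: 0.0004
```

Call:
send_rows:
  commands:
    - [[255, 12, 0, 12, 0], [255, 22, 0, 25, 0], [255, 37, 0, 54, 0], [255, 47, 0, 85, 0], [255, 50, 0, 117, 0]]

```text
time: 36.6
ee_pos: [0.4898, -0.0178, 0.0514]
tool_rot: [0.117, 3.139, -0.0]
contact_force: [1.5, 0.4, -0.0]
gripper_width: 0.0006
```

```bash
python3 - <<'E'
from h import *
s=st()
g=s['ee_pos']-np.r_[0,0,-.019]; d=(g[:2]-B)@EX-.1; z=g[2]-.0725; r=np.hypot(d,z); t0=np.arctan2(z,-d); print('r',r,'th',t0)
E
```

```text
t 36.6 p [ 0.4898 -0.0178  0.0514] yaw_y 1.496 tilt [ 0. -0.] F [ 1.5  0.4 -0. ] w 0.0006 q [-0.15  0.04  1.73 -0.    1.37 -1.65]
r 0.16537397288743722 th -0.012772540328087778
```

```bash
python3 - <<'E'
from h import *
im=bot.capture('scene'); cv2.imwrite('pics/s14.png',cv2.resize(im[140:290,160:340,::-1],None,fx=3.5,fy=3.5,interpolation=cv2.INTER_CUBIC))
E
```

```text
(no output)
```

View pics/s14.png

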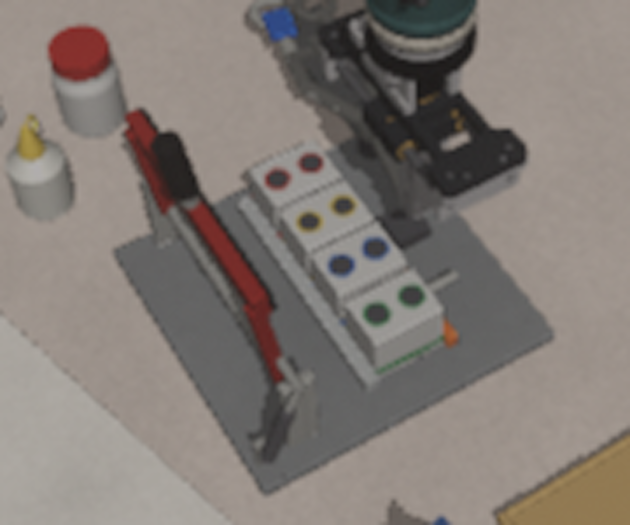

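Call:
send_rows:
  commands:
    - [[255, 0, 0, -60, 0], [255, 0, 0, -120, 0], [255, 0, 0, -180, 0], [255, -20, 0, -235, 0], [255, -70, 0, -250, 0]]

```text
time: 37.28
ee_pos: [0.5615, -0.0231, 0.3103]
tool_rot: [0.117, 3.127, -0.002]
contact_force: [0.9, 0.4, 0.1]
gripper_width: 0.0005
```

```bash
python3 - <<'E'
from h import *
s=st(); go(bed(156,0,0),.30,TH+np.pi/2)
E
```

```text
t 37.27 p [ 0.5615 -0.0231  0.3103] yaw_y 1.496 tilt [ 0.012 -0.002] F [0.9 0.4 0.1] w 0.0005 q [-0.14  0.11  1.14 -0.    1.88 -1.64]
[-149.4    1.4   12.2] turn -0.011
```

Call:
send_rows:
  commands:
    - [[255, -60, 0, 5, 0], [255, -120, 1, 10, 0], [255, -150, 1, 10, 0], [255, -150, 1, 10, 0], [255, -150, 1, 50, 0]]

```text
time: 37.9
ee_pos: [0.711, -0.0334, 0.2574]
tool_rot: [0.117, 3.13, -0.001]
contact_force: [0.2, -0.4, -0.3]
gripper_width: 0.0005
```

```bash
python3 - <<'E'
from h import *
s=st(); go(bed(152,0,0),.222,TH+np.pi/2)
print((s['ee_pos'][:2]-B)@np.c_[EX,EY]*1e3)
E
```

```text
t 37.9 p [ 0.711  -0.0334  0.2574] yaw_y 1.496 tilt [ 0.01  -0.001] F [ 0.2 -0.4 -0.3] w 0.0005 q [-0.13  0.46  0.81 -0.    1.86 -1.62]
[ 4.7  0.4 35.4] turn -0.011
[156.33623427  -0.42347197]
```

```bash
python3 - <<'E'
from h import *
s=bot.observe(); r=155
for t in (1.7,1.5,1.3,1.1,.95,.8,.65,.5,.3,.1,0):
    n=10+9*np.sin(t)-2
    p=bed(100-r*np.cos(t)+n*np.sin(t),0,60.5+r*np.sin(t)+n*np.cos(t)); print(t,tool(p,s)[0])
E
```

```text
1.7 [19.9  0.2 33.2]
1.5 [50.6 -0.1 28.6]
1.3 [82.  -0.4 30.3]
1.1 [112.7  -0.8  38.4]
0.95 [134.5  -1.   48.6]
0.8 [154.6  -1.2  62.2]
0.65 [172.4  -1.4  78.8]
0.5 [187.4  -1.5  98. ]
0.3 [202.5  -1.7 127. ]
0.1 [211.2  -1.7 158.6]
0 [213.   -1.7 174.9]
```

Call:
send_rows:
  commands:
    - [[255, 5, 0, 34, 0], [255, 20, 0, 34, 0], [255, 50, 0, 29, 0], [255, 82, 0, 30, 0], [255, 112, 0, 38, 0]]

```text
time: 38.52
ee_pos: [0.5984, -0.025, 0.2167]
tool_rot: [0.117, 3.13, -0.001]
contact_force: [5.2, -0.2, -1.0]
gripper_width: 0.0007
```

Call:
send_rows:
  commands:
    - [[255, 22, 0, 10, 0], [255, 42, 0, 24, 0], [255, 60, 0, 41, 0], [255, 60, 0, 41, 0]]

```text
time: 39.02
ee_pos: [0.5358, -0.0201, 0.1733]
tool_rot: [-0.117, -3.138, -0.0]
contact_force: [0.0, -0.4, -0.5]
gripper_width: 0.0006
```

```bash
python3 - <<'E'
from h import *
s=st(); print((s['ee_pos'][:2]-B)@np.c_[EX,EY]*1e3)
im=bot.capture('scene'); cv2.imwrite('pics/s15.png',cv2.resize(im[140:290,160:340,::-1],None,fx=3.5,fy=3.5,interpolation=cv2.INTER_CUBIC))
E
```

```text
t 39.02 p [ 0.5358 -0.0201  0.1733] yaw_y 1.496 tilt [-0.001  0.   ] F [ 0.  -0.4 -0.5] w 0.0006 q [-0.14  0.07  1.46 -0.    1.62 -1.64]
[-19.38349016   1.69699765]
```

View pics/s15.png

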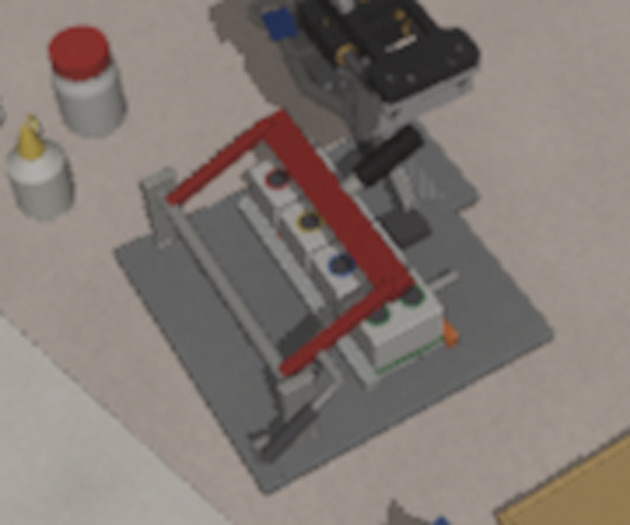

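Call:
send_rows:
  commands:
    - [[255, 15, 0, 19, 0], [255, 30, 0, 48, 0], [255, 39, 0, 80, 0], [255, 41, 0, 93, 0], [255, 41, 0, 96, 0]]

```text
time: 39.7
ee_pos: [0.4971, -0.0173, 0.0824]
tool_rot: [-0.117, -3.139, 0.0]
contact_force: [-14.1, 1.9, 27.8]
gripper_width: 0.0005
```

```bash
python3 - <<'E'
from h import *
s=st(); print((s['ee_pos'][:2]-B)@np.c_[EX,EY]*1e3)
E
```

```text
t 39.7 p [ 0.4971 -0.0173  0.0824] yaw_y 1.496 tilt [-0.001 -0.   ] F [-14.1   1.9  27.8] w 0.0005 q [-0.15  0.03  1.68 -0.    1.43 -1.64]
[-58.16363795   1.99380275]
```

Call:
send_rows:
  commands:
    - [[255, 0, 0, -30, 0], [255, 0, 0, -80, 0], [255, 0, 60, -120, 0], [255, 0, 120, -130, 0], [255, 0, 170, -130, 0]]

```text
time: 40.33
ee_pos: [0.5123, 0.1541, 0.2113]
tool_rot: [0.118, 3.132, 0.003]
contact_force: [0.1, 0.1, 0.4]
gripper_width: 0.0002
```

```bash
python3 - <<'E'
from h import *
s=st(); print((s['ee_pos'][:2]-B)@np.c_[EX,EY]*1e3)
snap('wrist','w16'); go(bed(-74,-234,0),.11,TH+np.pi/2)
im=bot.capture('scene'); cv2.imwrite('pics/s16.png',cv2.resize(im[140:290,160:340,::-1],None,fx=3.5,fy=3.5,interpolation=cv2.INTER_CUBIC))
E
```

```text
t 40.33 p [0.5123 0.1541 0.2113] yaw_y 1.495 tilt [0.007 0.001] F [0.1 0.1 0.4] w 0.0002 q [ 0.19  0.05  1.4  -0.    1.69 -1.31]
[-53.94578249 174.0188811 ]
[  17.4 -415.8   96.8] turn -0.004
```

Call:
send_rows:
  commands:
    - [[255, 5, -62, 0, 0], [255, 8, -124, 0, 0], [255, 11, -186, 0, 0], [255, 14, -248, 0, 0], [255, 17, -310, 0, 0]]

```text
time: 41.05
ee_pos: [0.4698, -0.1588, 0.2087]
tool_rot: [0.119, 3.137, -0.002]
contact_force: [2.0, 0.6, -0.2]
gripper_width: 0.0007
```

Call:
send_rows:
  commands:
    - [[255, 0, -50, 20, 0], [255, 0, -85, 60, 0], [255, 0, -85, 60, 0], [255, 0, -85, 60, 0]]

```text
time: 41.55
ee_pos: [0.4642, -0.2408, 0.1486]
tool_rot: [0.118, 3.138, -0.001]
contact_force: [0.2, 0.1, 0.6]
gripper_width: 0.0005
```

```bash
cat >> h.py <<'E'
def pad(n):
    im=cv2.imread(f'pics/{n}_raw.png'); h=cv2.cvtColor(im,cv2.COLOR_BGR2HSV); m=cv2.inRange(h,(105,150,60),(125,255,255))
    k,l,t,c=cv2.connectedComponentsWithStats(m)
    for i in range(1,k):
        if t[i,4]>150:
            w=p2w('wrist',c[i],.053,load(n))[0]; b=(w[:2]-B)@np.c_[EX,EY]*1e3; r=b-[-85,-100]
            print('blue px',c[i].round(),'area',t[i,4],'bed',b.round(1),'r',np.hypot(*r).round(1),'clamp',round(np.arctan2(-130,37)-np.arctan2(r[1],r[0]),3))
E
python3 - <<'E'
from h import *
s=st(); print((s['ee_pos'][:2]-B)@np.c_[EX,EY]*1e3)
snap('wrist','w17'); pad('w12');pad('w16');pad('w17'); go(bed(-74,-234,0),.060,TH+np.pi/2)
E
```

```text
t 41.55 p [ 0.4642 -0.2408  0.1486] yaw_y 1.496 tilt [ 0.002 -0.001] F [0.2 0.1 0.6] w 0.0005 q [-0.59  0.04  1.53  0.    1.57 -2.08]
[ -76.71351094 -223.16073243]
blue px [207. 209.] area 951 bed [ -74.2 -232. ] r 132.4 clamp 0.196
blue px [364. 260.] area 293 bed [ 25.5 272.3] r 388.4 clamp -2.576
blue px [270. 209.] area 713 bed [ -76.8 -233.8] r 134.0 clamp 0.216
[ -2.1 -11.   89.3] turn -0.01
```

Call:
send_rows:
  commands:
    - [[255, -2, -11, 30, 0], [255, -2, -11, 75, 0], [255, -2, -11, 88, 0], [255, -2, -11, 88, 0]]

```text
time: 42.1
ee_pos: [0.4654, -0.251, 0.0599]
tool_rot: [0.115, 3.139, -0.0]
contact_force: [-0.5, -0.1, 1.3]
gripper_width: 0.0002
```

Call:
send_rows:
  commands:
    - [[255, 0, 0, 8, 0], [255, 0, 0, 13, 0], [255, 0, 0, 18, 0], [255, 0, 0, 18, 0]]

```text
time: 42.6
ee_pos: [0.468, -0.2525, 0.0437]
tool_rot: [0.117, 3.132, -0.004]
contact_force: [3.5, 1.6, 7.2]
gripper_width: 0.0003
```

Call:
send_rows:
  commands:
    - [[255, -8, 1, 1, 0], [255, -16, 2, 1, 0], [255, -24, 3, 1, 0], [255, -30, 4, 1, 0], [255, -30, 4, 1, 0]]

```text
time: 43.22
ee_pos: [0.4939, -0.2512, 0.0417]
tool_rot: [-0.117, -3.137, 0.004]
contact_force: [-5.1, -1.5, 8.4]
gripper_width: 0.0005
```

Call:
send_rows:
  commands:
    - [[255, 0, 0, -15, 0], [255, 0, 0, -60, 0], [255, 0, 0, -110, 0], [255, 0, 10, -110, 0]]

```text
time: 43.72
ee_pos: [0.4983, -0.2416, 0.1559]
tool_rot: [0.119, 3.13, -0.008]
contact_force: [0.3, -0.2, 0.1]
gripper_width: 0.0001
```

```bash
python3 - <<'E'
from h import *
s=st(); snap('wrist','w18'); pad('w18')
im=bot.capture('scene'); cv2.imwrite('pics/s18.png',cv2.resize(im[110:320,150:350,::-1],None,fx=2.8,fy=2.8,interpolation=cv2.INTER_CUBIC))
E
```

```text
t 43.73 p [ 0.4983 -0.2416  0.1559] yaw_y 1.495 tilt [ 0.009 -0.006] F [ 0.3 -0.2  0.1] w 0.0001 q [-0.55  0.1   1.45 -0.    1.58 -2.05]
blue px [274. 199.] area 687 bed [ -49.9 -229.2] r 133.9 clamp 0.012
```

View pics/s18.png

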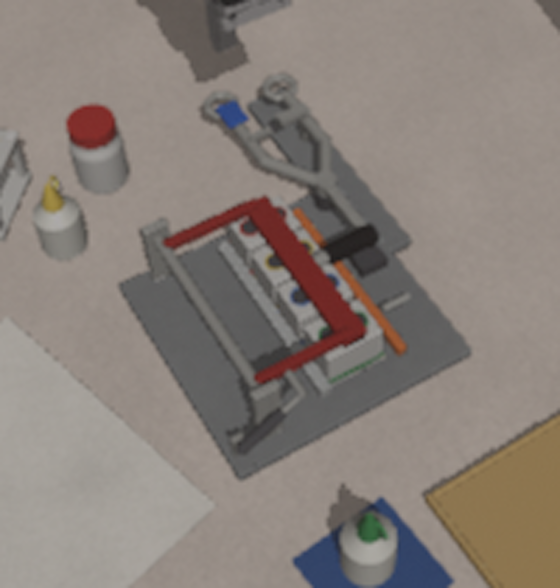

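```bash
python3 - <<'E'
from h import *
im=bot.capture('top'); cv2.imwrite('pics/t19.png',cv2.resize(im[150:270,180:340,::-1],None,fx=4.9,fy=4.9,interpolation=cv2.INTER_CUBIC))
d=B-np.array([.5505,-.023])
for x,y,z in((30,98,50),(30,-98,50),(-30,98,50),(-30,-98,50)): 
    p=bed(x,y,z); p[:2]-=d; print(x,y,((w2p('top',[p])-[180,150])*4.9).round())
E
```

```text
30 98 [[415. 252.]]
30 -98 [[788. 275.]]
-30 98 [[407. 366.]]
-30 -98 [[783. 389.]]
```

View pics/t19.png

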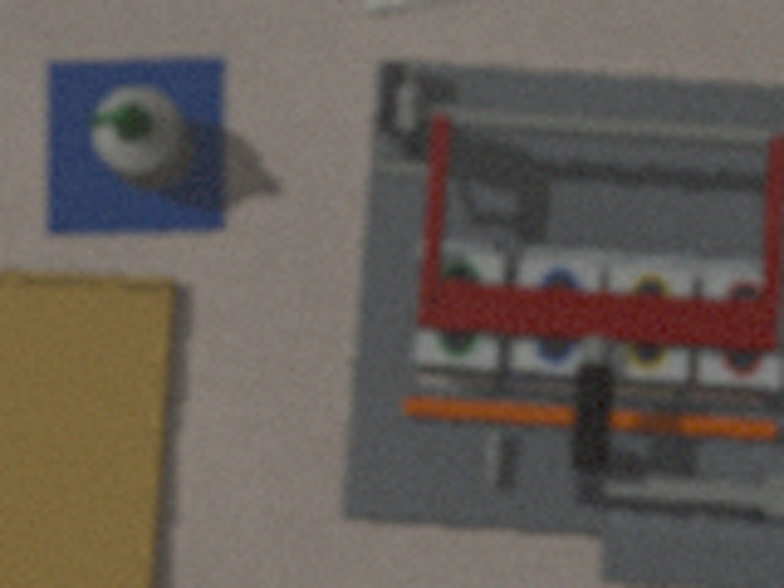

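```bash
python3 - <<'E'
from h import *
s=st(); print(bot.hand_in())
E
```

```text
t 43.88 p [ 0.4952 -0.2391  0.149 ] yaw_y 1.497 tilt [-0.002  0.001] F [-0.2  0.4 -0.4] w 0.0005 q [-0.55  0.11  1.46 -0.    1.58 -2.05]
the job is handed in; nothing more can be done
None
```

I handed the job in at about 44 s, with every step carried out. `hand_in` gives no verdict, so the result rests on my own checks.

**What I did:**
- I stood the green-capped bottle on the blue mat and set all four tube blocks in the nest.
- I closed the side clamp until it caught on the first ratchet tooth.
- I swung the toggle arm down onto the blocks, then pressed the thumb pad down and drew it outwards to release the clamp.

**Last checks:**
- **Side clamp:** it read about 0.20 rad (0.196 and 0.216 in two wrist pictures) while caught, and about 0.01 rad after release.
- **Toggle:** the grip's top was 82 mm above the bench when I pressed on it, which matches the arm being level. The last pictures show the red bar on the blocks.
- **Blocks:** in the last top picture they stand in one straight row. The edge facing the push bar lies within a few millimetres of where it should be with the blocks against the fence. The toggle bar hid part of them, so I did not measure each block separately.
- **Bottle:** it stands upright within roughly 10 mm of the mat centre.
- **Bystanders and robot:** the jar and the yellow-capped bottle were not touched, and the arm was clear of everything with force readings near zero.

**What went wrong on the way:**
- **Bottle grasp:** the first try lifted before the fingers had closed, so I repeated it.
- **Clamp push:** the first full push jammed at about 40 N (on the fingers), because it was also forcing the handle up. Adding a slight downward push got it through.
- **Toggle grip:** gripping the toggle arm slipped, so I pushed it over from behind with shut fingers.
- **Camera mismatch:** the top and wrist cameras disagreed by about 4–5 mm on the nest's position. I used the wrist camera's values.

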